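# Zero the angle gauge and rock it on the welded stud to its mark

## Robot

A 6-joint arm with a two-finger parallel gripper is mounted at the origin on the work surface. World frame = base frame: x ahead of the robot, y to its left, z up, the work surface at z = 0. Lengths are in m, angles in degrees, forces in N, time in s.
With the tool pointing down it reaches from about 0.3 to 0.75 m from the base axis. Payload 8.5 kg.
Tool frame: the origin (TCP) lies between the finger pads; the fingertips stand 14 mm ahead of it and the grasp point (between the pads) lies 5 mm behind it; z points along the fingers, y is the direction in which the jaws open and shut (so a half turn about z gives the same grasp; the last joint's range is limited). The gripper opens to 85 mm and grips with 20 to 120 N. Pads are 22 mm wide; open, the fingers measure 114 mm over their backs; the gripper's body (76 mm by 85 mm) begins 54 mm behind the grasp point. The pads swing forward as they close: fully open they stand 13 mm farther back than shut.
Start: joints at [-76.794, 21.807, 74.336, -0, 83.858, -12.336], TCP at [0.237, -0.496, 0.245] pointing down, gripper open.
Joint ranges: [-178.18, 178.18], [-50.72, 133.34], [12.68, 142.11], [-81.47, 261.47], [9.98, 163.14], [-165.26, 165.26]. Speed limits (degrees/s): [136.94, 136.94, 180, 180, 180, 180].

## Interface

Orientations are given as [roll, pitch, yaw] about the fixed x, y, z axes, in that order (R = Rz(yaw) Ry(pitch) Rx(roll)).
In Python, from bench import arm gives the robot as it stands. The module is installed in compiled form; this text tells all that it offers.
- The arm moves only by the tool play_rows, never from a script. Its argument "rows" is a list of rows, each a list of 3 entries, a list of its own where there are three numbers: the shift along the world's x, y, z in units of 60 mm (1.0 is 60 mm), then the turn about the world's z in units of 8 degrees (1.0 is 8 degrees), then the opening, from 0 (shut) to 1 (fully open). In form: [[[tx, ty, tz], twist, claw], ...]. A call has 1 to 10 rows; each row shifts and turns the commanded pose from where the row before left it; what a row does not reach is not made up. A row lasts 1/8 s, in which the tool goes at most 62.5 mm and 10.7 degrees, less where a joint would pass 70% of its speed; a pose out of reach is approached as far as the arm can. A call is refused whole if a number of a shift passes 1 or a number of a turn 1, either way. A call with a gripper value outside its range is refused whole. The fingers move at their own pace and stop on an object; "grip_force" is the grip in N (left out, the last holds). Time passes only in rows, so rows that do not move let the fingers close. It gives the time, the measured TCP pose, the force and the opening at its end, in the units of the state.
- arm.get_state(): the state, without advancing time (a new reading comes with each control period).
- arm.read_camera(name): name is "side" or "top"; returns a dict with "image" (384x512x3 uint8, red, green, blue), "mtx" (3x3 intrinsics, pixels), "distortion" ([k1, k2, p1, p2, k3] as OpenCV has them; the pictures are not rectified), "camera_from_world" (4x4, takes a point from world to camera coordinates). Camera axes: x right, y down, z forward; pixel columns grow to the right and rows downward; lengths in m; the calibration is good to about 2 mm. A picture is of the moment at which its call begins. There is no depth.
- arm.hand_in(): hands the job in, once; it reports no verdict.
The state is a dict: "time_s": time; "q": joint angles; "joint_velocities": joint speeds; "joint_torque": joint torques, N m; "position": TCP position; "orientation": TCP orientation; "force": force on the tool from outside, world axes, zero at the start; "ft_torque": the same for the moment, N m; "width": finger opening in m.
Only numpy, scipy, OpenCV 4.12 (cv2) and the standard library are available. Lean on these libraries where they do the work, as an engineer would, in place of code of your own. Each camera call takes 0.05 s, during which the arm holds its last target.

## Task

Turn the reset knob on top of the angle gauge clockwise, fully back to its zero stop, while the gauge is still parked in its cradle. Then lift the gauge by its grip block, set the middle of its base down upright and square across the round-topped stud, the dial still facing away from the robot, and rock it on the stud until the swinging pointer settles on the diamond mark. Finish while still holding it there, lightly pressed on the stud with the pointer at rest on the mark, and do not shift the other things on the bench.

Things in the scene. Friction and masses are not known exactly. Their poses are not given: they have to be found in the camera images.
- gauge: angle gauge: aluminium box 32 mm thick (body x -18 to +14), 160 mm long (body y), 120 mm high, with flat base; origin at the underside, z up. On its +x face a round white dial (bezel 102 mm across, stands out to x = +20 mm). On its top a black grip block in the middle and a small reset knob near its -y end. About 0.45 to 0.65 kg. It starts upright in the cradle, dial facing away from the robot (+x of the world, within about 20 degrees)
- gauge_grip (a point): centre of the grip block of the gauge: block 30 mm thick (body x) x 40 mm (body y), from 120 to 155 mm above the gauge's base; this point is 138 mm above the base. Pinch it across the 30 mm. Axes as the gauge
- gauge_foot (a point): middle of the gauge's flat underside (4 mm or less from its origin). Axes as the gauge
- dial_centre (a point): pivot of the swinging pointer, on the dial, 64 mm above the gauge's base. Axes as the gauge
- reset_knob (a joint): angle of the reset knob of the gauge's peak memory, in rad: 0 at its zero stop, grows anticlockwise seen from above to 1.5. Turn it clockwise to reset it, until it meets the stop. It stays where it is left (friction 0.02 N m). At 0 its bar lies along the gauge's x (across the box), with the white line to +x
- knob_grip (a point): on the knob's axis (vertical), 18 mm above the gauge's top and 62 mm from the gauge's middle towards its -y end. The knob's bar is 28 mm long (point x, turns with the knob), 12 mm thick (point y: pinch it along this), from 6 to 28 mm above the gauge's top; under it a disc 30 mm across, 6 mm high
- pointer (a joint): angle of the long black pendulum pointer on the dial relative to the gauge, in rad: it hangs plumb, 35 mm long from the pivot, reads 0 when the gauge is upright, positive when its tip is towards the gauge's +y end, that is when the gauge's +y end is dipped by that angle. It swings freely (period about 0.3 s) and settles in about 1.5 s. Sealed in the dial
- mark (a joint): angle on the dial of the small black diamond-shaped mark (8.5 mm across) near the rim, below the pointer's tip, same zero and sense as the pointer; between 0.17 and 0.36 rad, always on the +y side; set before the start, sealed in the dial and does not move. The pointer is on the mark when both read the same
- pointer_tip (a point): tip of the pointer; its z axis runs from the tip to the pivot
- mark_tip (a point): inner corner of the diamond mark, 36 mm from the pivot; its z axis runs from the mark to the pivot
- cradle: low fixed steel cradle in which the gauge is parked: 50 x 178 mm, rim 16 mm high, inner floor 6 mm above the bench, 2 mm play around the gauge; origin at its underside, axes as the parked gauge
- stud_block: fixed dark steel block 80 x 90 x 32 mm, origin at its underside; carries the stud and, beside it, a weld lump only 6 mm high
- stud: fixed welded stud on the middle of the block: a ridge 60 mm long (its x), 24 mm wide (its y), with half-round top of radius 12 mm; origin at its foot, 32 mm above the bench
- stud_top (a point): middle of the top line of the stud, 60 mm above the bench; the round top's axis runs along point x, 12 mm below this point
- wrench: open-ended steel wrench, 160 mm long, lying on the bench; bystander; origin at its underside
- firebrick: pale firebrick 110 x 75 x 50 mm; bystander; origin at its underside
- angle_iron: dark steel L-section offcut, 130 mm long, 40 mm high; bystander; origin at its underside
- bar_offcut: near-black flat bar offcut 50 x 150 x 30 mm; bystander; origin at its underside
- pipe_ring: short steel pipe ring, 60 mm across, 30 mm high; bystander; origin at its underside
- clamp: green C-shaped clamp lying flat, about 60 x 100 x 18 mm; bystander; origin at its underside
Not all that is in view belongs to the job. Leave any blue or turquoise look-alike of the stud_block alone. Of the things shaped like the gauge, the aluminium one is meant.

How it is judged (in metres and radians):
On the way, in this order (a step that is already met when the one before it is completed fails the run):
1. the reset knob is back at its zero stop, the gauge still in its cradle (value of joint reset_knob below 0.06 rad and distance of gauge_foot from where it was at the start of the episode below 0.02 m), for 0.2 s.
2. the gauge is held upright with the middle of its base on the stud (contact force between gauge and stud between 0.5 and 25 N and horizontal distance between gauge_foot and stud_top below 0.03 m and angle between the x axis of gauge and the x axis of stud, either way round below 0.25 rad and contact force between gauge and the fingers above 1 N and value of joint reset_knob below 0.12 rad and angle between gauge's own z axis and vertical below 0.09 rad), for 0.2 s.
3. the gauge is rocked on the stud until the pointer settles on the mark (contact force between gauge and stud between 0.5 and 25 N and horizontal distance between gauge_foot and stud_top below 0.03 m and angle between the x axis of gauge and the x axis of stud, either way round below 0.25 rad and contact force between gauge and the fingers above 1 N and value of joint reset_knob below 0.12 rad and angle between the z axis of pointer_tip and the z axis of mark_tip, either way round below 0.07 rad and angle between gauge's own z axis and vertical above 0.08 rad and velocity of joint pointer between -0.3 and 0.3 rad/s and height (world z) of gauge_foot above 0.05 m), for 0.4 s.
At the end, for the whole second after the job is handed in: Fingers hold the gauge on the stud (0.5 to 25 N), base middle within 30 mm of the stud top in plan, over 50 mm up, square within 0.25 rad, tipped over 0.08 rad, pointer within 0.07 rad of the mark and at rest (under 0.3 rad/s), knob within 0.12 rad of its stop (all of step 3); the arm keeps its last pose, push and grip.
It fails at once if a bystander (wrench, firebrick, angle iron, bar offcut, pipe ring or clamp) is shifted by more than 30 mm (distance of any of wrench, firebrick, angle_iron, bar_offcut, pipe_ring, clamp from where it was at the start of the episode above 0.03 m).
It fails at once if the gauge is pressed on the stud with more than 45 N (contact force between gauge and stud above 45 N).
It also fails if it takes over 67 s, if anything falls off the work surface, if the arm or the gripper's body presses on something with over 40 N, if the wrist force passes 120 N, or if a joint passes its speed limit or range.

## Working session

There is one attempt and no reset: what is moved stays moved. The work goes in short steps, Python scripts to look and compute and a tool call to move; the robot and the scene stay as the last step left them, time stands still between calls to the robot, and variables do not carry over. Pictures are saved under pics/ and viewed, and the job is handed in when it is done.

Besides the shell and the picture viewer there is one more tool, called after "Call:" in YAML: its name, and indented under it one key for each argument. play_rows: Moves the arm, as the interface text tells. Its arguments: {"type":"object","properties":{"rows":{"type":"array","items":{"type":"array"}},"grip_force":{"type":"number"}},"required":["rows"]}

```bash
mkdir -p pics
python3 - <<'E'
from bench import arm
import cv2
for n in("side","top"):
    c=arm.read_camera(n); cv2.imwrite(f"pics/{n}0.png",c["image"][:,:,::-1]); print(n,c["mtx"],c["distortion"],c["camera_from_world"])
print(arm.get_state())
E
```

```text
side [[433.9759161    0.         254.25993805]
 [  0.         433.9759161  193.15591314]
 [  0.           0.           1.        ]] [-0.16921171  0.          0.          0.          0.        ] [[-0.96644484 -0.25672815 -0.00866227  0.47498441]
 [-0.12578281  0.50236929 -0.85545531  0.2006065 ]
 [ 0.22397112 -0.8256608  -0.51780419  0.86862214]
 [ 0.          0.          0.          1.        ]]
top [[457.60540353   0.         252.19872175]
 [  0.         457.60540353 187.32150627]
 [  0.           0.           1.        ]] [-0.08103183  0.          0.          0.          0.        ] [[ 0.01497519 -0.99982205  0.01147251 -0.10267067]
 [-0.99690657 -0.01581493 -0.07698821  0.52113044]
 [ 0.07715595 -0.01028411 -0.996966    1.22916326]
 [ 0.          0.          0.          1.        ]]
{'time_s': 0.1, 'q': array([-7.67940776e+01,  2.18373839e+01,  7.43775076e+01,  7.41713653e-04,
        8.38562285e+01, -1.23341458e+01]), 'joint_velocities': array([ 0.1190344 , -0.0878799 , -0.12810304, -0.05182719,  0.01463072,
       -0.06602148]), 'joint_torque': array([ 2.39403875e-03, -4.49221873e+01, -2.31655687e+01, -2.21949699e-04,
        3.67107103e-03, -1.55193430e-05]), 'position': array([ 0.23709082, -0.49602601,  0.24478821]), 'orientation': array([-1.79930679e+02, -1.59124599e-02,  2.55399788e+01]), 'force': array([-0.40988021, -0.47768219,  0.71544957]), 'ft_torque': array([-0.01329616, -0.01123232,  0.02948755]), 'width': 0.08591557653801801}
```

View pics/side0.png

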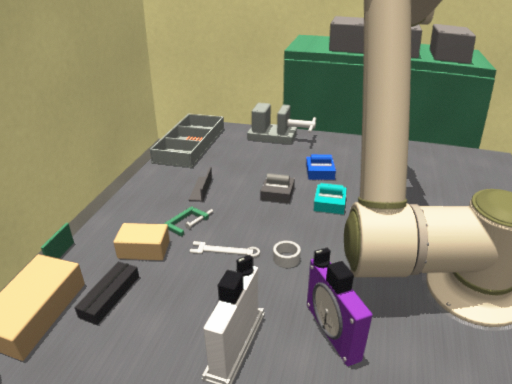

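View pics/top0.png

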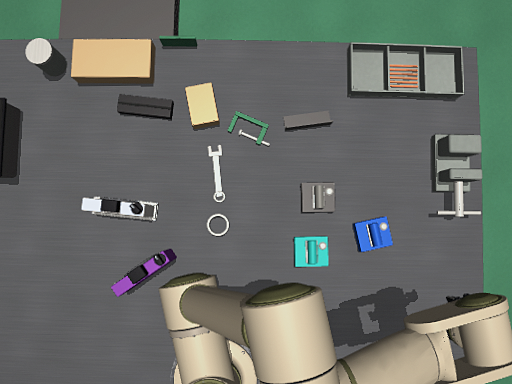

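The candidates for the gauge are the aluminium one (top view 120,208) and the purple one (145,272); the aluminium one fits. For the stud block they are dark grey (318,197), blue (373,233) and turquoise (311,251); the dark one fits. I'll confirm both in enlarged crops.

```bash
python3 - <<'E'
import cv2,numpy as np
def crop(n,x0,y0,x1,y1,s,o):
    im=cv2.imread(f"pics/{n}0.png")[y0:y1,x0:x1]
    im=cv2.resize(im,None,fx=s,fy=s,interpolation=cv2.INTER_CUBIC)
    for x in range((x0//10+1)*10,x1,10):
        cv2.line(im,((x-x0)*s,0),((x-x0)*s,5 if x%50 else 12),(0,0,255),1); 
        cv2.putText(im,str(x),((x-x0)*s-8,18),0,.35,(0,255,255),1)
    for y in range((y0//10+1)*10,y1,10):
        cv2.line(im,(0,(y-y0)*s),(5,(y-y0)*s),(0,0,255),1); cv2.putText(im,str(y),(7,(y-y0)*s+4),0,.35,(0,255,255),1)
    cv2.imwrite(f"pics/{o}.png",im)
crop("top",75,185,170,230,8,"c_top_g")
crop("top",290,170,350,220,10,"c_top_s")
crop("side",195,250,275,384-4,7,"c_side_g")
crop("side",235,150,355,220,6,"c_side_s")
E
cat > h.py <<'E'
import numpy as np,cv2
from bench import arm
# static calibrations
K={'side':np.array([[433.9759161,0,254.25993805],[0,433.9759161,193.15591314],[0,0,1]]),'top':np.array([[457.60540353,0,252.19872175],[0,457.60540353,187.32150627],[0,0,1]])}
D={'side':np.array([-0.16921171,0,0,0,0]),'top':np.array([-0.08103183,0,0,0,0])}
T={'side':np.array([[-0.96644484,-0.25672815,-0.00866227,0.47498441],[-0.12578281,0.50236929,-0.85545531,0.2006065],[0.22397112,-0.8256608,-0.51780419,0.86862214],[0,0,0,1]]),
'top':np.array([[0.01497519,-0.99982205,0.01147251,-0.10267067],[-0.99690657,-0.01581493,-0.07698821,0.52113044],[0.07715595,-0.01028411,-0.996966,1.22916326],[0,0,0,1]])}
def proj(n,P):
    P=np.atleast_2d(np.asarray(P,float)); r=cv2.Rodrigues(T[n][:3,:3])[0]
    return cv2.projectPoints(P,r,T[n][:3,3],K[n],D[n])[0][:,0]
def ray(n,px):
    u=cv2.undistortPoints(np.array([[px]],float),K[n],D[n])[0,0]; R=T[n][:3,:3]
    return -R.T@T[n][:3,3], R.T@np.array([u[0],u[1],1])
def atz(n,px,z):
    o,d=ray(n,px); return o+d*(z-o[2])/d[2]
def tri(a,b):
    (o1,d1),(o2,d2)=ray('top',a),ray('side',b)
    d1/=np.linalg.norm(d1);d2/=np.linalg.norm(d2)
    s=np.linalg.lstsq(np.c_[d1,-d2],o2-o1,rcond=None)[0]
    p,q=o1+d1*s[0],o2+d2*s[1]; return (p+q)/2,np.linalg.norm(p-q)
E
```

```text
(no output)
```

View pics/c_top_g.png

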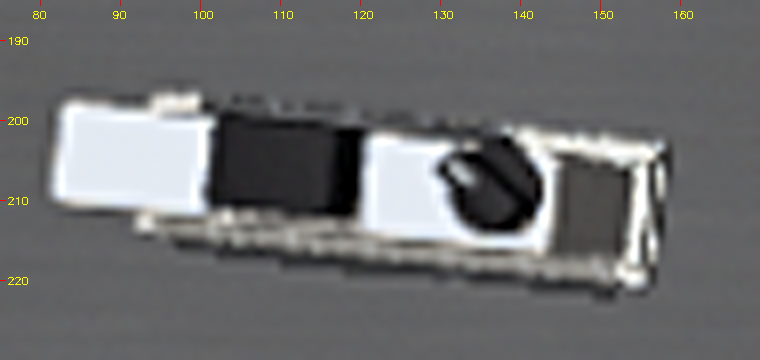

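View pics/c_top_s.png

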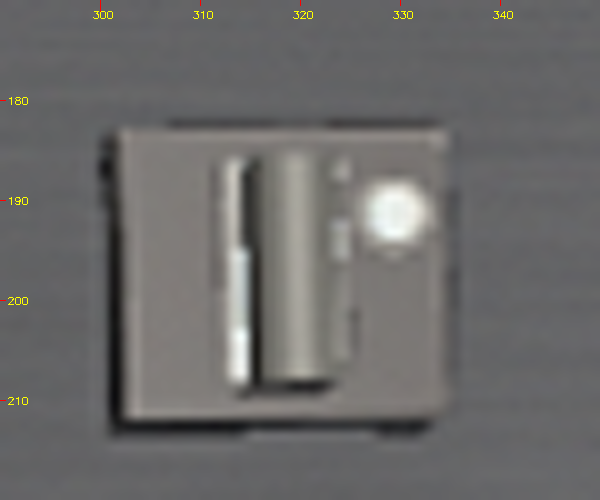

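View pics/c_side_g.png

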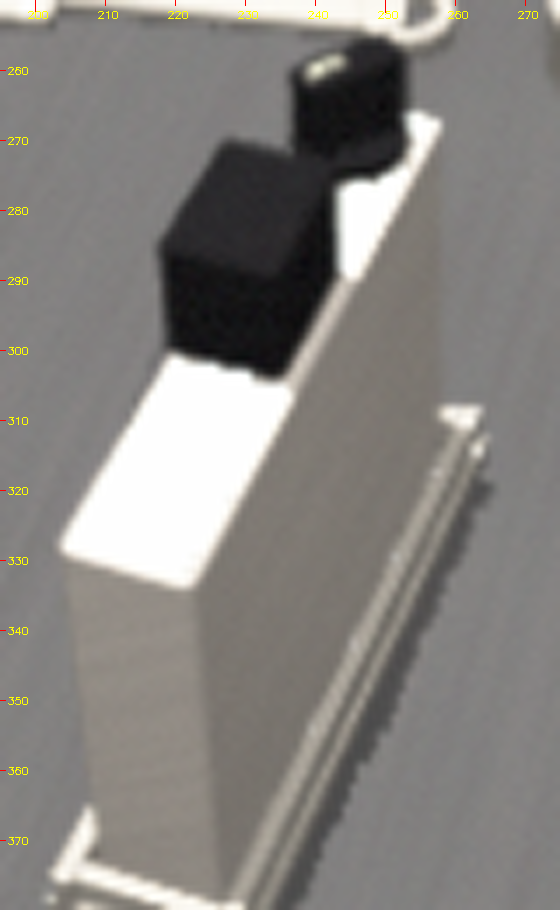

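View pics/c_side_s.png

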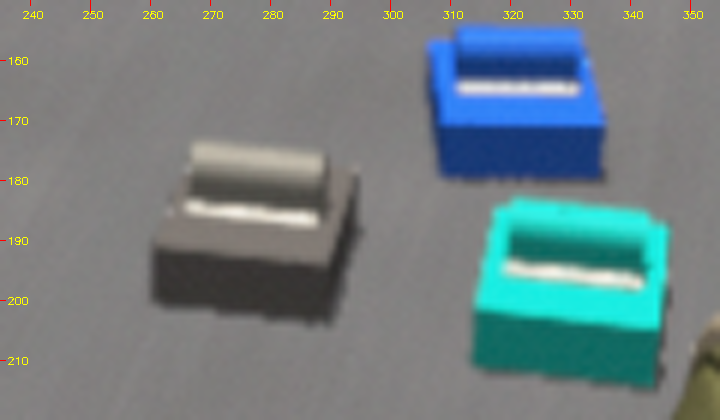

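The crops confirm the aluminium gauge: knob at top (137,208), white line towards the upper left, so it is well off zero. The dark block has a grey stud and a bright weld lump at (329,191). Next I fit the poses from both views.

```bash
cat > fit.py <<'E'
from h import *
from scipy.optimize import least_squares
def M(p,L):
    x,y,z,a=p;c,s=np.cos(a),np.sin(a);L=np.array(L)/1000
    return np.c_[x+c*L[:,0]-s*L[:,1],y+s*L[:,0]+c*L[:,1],z+L[:,2]]
def fit(obs,p0):
    def f(p): return np.concatenate([(proj(n,M(p,[l]))[0]-np.array(u)) for n,l,u in obs])
    r=least_squares(f,p0); return r.x,r.fun.reshape(-1,2)
E
python3 - <<'E'
from fit import *
S='side';t='top'
print("tri corners",tri((82,197.5),(203.7,327.8)),tri((81,210.5),(222.3,334)),tri((144,216),(257.7,267)))
obs=[(S,(14,80,120),(203.7,327.8)),(S,(-18,80,120),(222.3,334)),(S,(-18,-80,120),(257.7,267)),(t,(14,80,120),(82,197.5)),(t,(-18,80,120),(81,210.5)),(t,(-18,-80,120),(144,216))]
p,r=fit(obs,[.45,.2,0,0]); print("gauge",p,np.degrees(p[3]));print(r.round(1))
bl=[(S,(15,20,155),(217.5,285)),(S,(-15,20,155),(234.5,289)),(S,(-15,-20,155),(243,276)),(S,(15,-20,155),(228,269.5)),(t,(15,20,155),(102,199)),(t,(-15,20,155),(101.5,211.5)),(t,(15,-20,155),(117,200)),(t,(-15,-20,155),(116.5,212.5))]
q,r=fit(bl,p);print("block",q,np.degrees(q[3]));print(r.round(1))
for c in [(-2,-62,138),(0,-62,138),(-2,-62,148)]: print(M(p,[c]),proj(t,M(p,[c])),proj(S,M(p,[c])))
print("line end",tri((131.5,206),(241.5,259)))
# stud block top corners
st=[(t,(40,45,32),(301.8,183)),(t,(40,-45,32),(335,183)),(t,(-40,45,32),(302.5,211.5)),(t,(-40,-45,32),(334.5,211.5)),(S,(-40,45,32),(290,194)),(S,(40,45,32),(260.5,190)),(S,(-40,-45,32),(294,177))]
q,r=fit(st,[.5,-.2,0,0]);print("studblk",q,np.degrees(q[3]));print(r.round(1))
for L in [(30,0,60),(-30,0,60),(0,0,60)]: print(proj(t,M(q,[L])),proj(S,M(q,[L])),M(q,[L]))
E
```

```text
tri corners (array([0.48099284, 0.33402091, 0.12487053]), np.float64(0.0023140108044075337)) (array([0.44961273, 0.33636108, 0.12293791]), np.float64(0.0004092529459618119)) (array([0.43797817, 0.17598823, 0.12192256]), np.float64(0.001153337490177317))
gauge [ 0.46137863  0.25493872  0.00319382 -0.07387536] -4.232746132485091
[[-0.8  0.5]
 [ 0.4 -0.2]
 [-0.2 -0.4]
 [ 0.5  0.4]
 [ 0.1  0. ]
 [-0.3  0.4]]
block [ 0.46113102  0.25432721  0.00114004 -0.09352115] -5.358366966392215
[[-0.7  0.6]
 [ 0.1  1.3]
 [ 1.1 -2.1]
 [-1.1  0.2]
 [ 0.1 -0.1]
 [-1.  -0.4]
 [ 1.2  0.7]
 [ 0.1  0.5]]
[[0.45480798 0.19325544 0.14119382]] [[135.55251985 209.15365515]] [[245.24301668 263.24391944]]
[[0.45680252 0.19310782 0.14119382]] [[135.63814861 208.34530137]] [[244.14420293 263.00061046]]
[[0.45480798 0.19325544 0.15119382]] [[134.56385192 209.03231312]] [[245.12309505 258.73163317]]
line end (array([0.46063128, 0.19978618, 0.15482002]), np.float64(0.002746521650190876))
studblk [ 0.49748965 -0.27495914 -0.00149444  0.02568755] 1.471788293870626
[[-0.1 -0.2]
 [-0.4 -0.5]
 [-0.2  0.8]
 [ 0.8  0.4]
 [-0.6 -0.4]
 [-0.6  0.2]
 [ 0.7  0.4]]
[[319.92216002 185.48376296]] [[267.12748568 173.52455388]] [[ 0.52747975 -0.2741886   0.05850556]]
[[320.40984858 208.0600071 ]] [[288.85612762 175.84390276]] [[ 0.46749954 -0.27572968  0.05850556]]
[[320.16893694 196.75196364]] [[277.94285972 174.67673691]] [[ 0.49748965 -0.27495914  0.05850556]]
```

Run:
```python
from fit import *
p=np.array([.4614,.2549,.005,-.0739])
rows=[]
for k in (40,50,60,70):
    a=np.radians(k);c,s=np.cos(a),np.sin(a)
    B=[(-1+c*x-s*y,-62+s*x+c*y,z) for z in(126,148) for x,y in((14,6),(-14,6),(-14,-6),(14,-6))]
    P=M(p,B); out=[]
    for n,(x0,y0,x1,y1) in(('top',(120,193,155,223)),('side',(228,248,263,278))):
        im=cv2.resize(cv2.imread(f"pics/{n}0.png")[y0:y1,x0:x1],None,fx=11,fy=11,interpolation=cv2.INTER_CUBIC)
        im=cv2.convertScaleAbs(im,alpha=1.5,beta=10)
        u=((proj(n,P)-[x0,y0]+.5)*11).astype(int)
        cv2.polylines(im,[u[4:]],True,(0,0,255),1)
        for i in range(4): cv2.line(im,u[i],u[i+4],(0,255,0),1)
        cv2.circle(im,(u[4]+u[7])//2,4,(255,0,255),-1)
        out.append(im)
    rows.append(np.hstack(out))
    
a=np.vstack([np.hstack(rows[:2]),np.hstack(rows[2:])]); print(a.shape)
cv2.imwrite("pics/knobfit.png",cv2.resize(a,(800,int(a.shape[0]*800/a.shape[1])),interpolation=cv2.INTER_AREA))
```

```text
(660, 1540, 3)
```

View pics/knobfit.png

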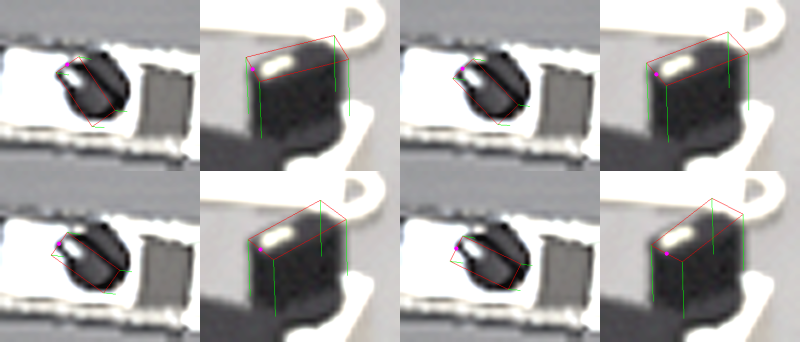

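Call:
play_rows:
  rows:
    - [[0.3, 0.9, 0], 0.3, 0.4]
    - [[0.3, 0.95, 0], 0.3, 0.4]
    - [[0.3, 0.95, 0], 0.3, 0.4]
    - [[0.3, 0.95, 0], 0.3, 0.4]
    - [[0.3, 0.95, 0], 0.3, 0.4]
    - [[0.3, 0.95, 0], 0.3, 0.4]
    - [[0.3, 0.95, 0], 0.2, 0.4]
    - [[0.3, 0.95, 0], 0.2, 0.4]
    - [[0.3, 0.95, 0], 0, 0.4]
    - [[0.3, 0.95, 0], 0, 0.4]
  grip_force: 25

```text
time_s: 1.35
position: [0.4173, 0.0728, 0.2453]
orientation: [180.0, 0.0, 43.1]
force: [1.1, -0.9, 0.7]
width: 0.0343
```

Call:
play_rows:
  rows:
    - [[0.3, 0.9, 0], 0, 0.4]
    - [[0.3, 0.9, 0], 0, 0.4]
    - [[0.08, 0.2, 0], 0, 0.4]
    - [[0, 0, 0], 0, 0.4]
    - [[0, 0, 0], 0, 0.4]

```text
time_s: 1.98
position: [0.4577, 0.1897, 0.2453]
orientation: [-180.0, 0.0, 43.1]
force: [-0.8, -0.8, 0.8]
width: 0.0345
```

```bash
cat > snap.py <<'E'
import sys; from h import *
def snap(n,box,s,o):
    c=arm.read_camera(n)["image"][:,:,::-1]; cv2.imwrite(f"pics/{o}_full.png",c)
    x0,y0,x1,y1=box; im=cv2.resize(c[y0:y1,x0:x1],None,fx=s,fy=s,interpolation=cv2.INTER_CUBIC)
    for x in range((x0//10+1)*10,x1,10): cv2.line(im,((x-x0)*s,0),((x-x0)*s,5),(0,0,255),1); cv2.putText(im,str(x),((x-x0)*s-8,18),0,.35,(0,255,255),1)
    for y in range((y0//10+1)*10,y1,10): cv2.line(im,(0,(y-y0)*s),(5,(y-y0)*s),(0,0,255),1); cv2.putText(im,str(y),(7,(y-y0)*s+4),0,.35,(0,255,255),1)
    cv2.imwrite(f"pics/{o}.png",im)
E
python3 -c "
from snap import *
snap('side',(190,170,310,290),5,'k1s')
print(arm.get_state()['position'],arm.get_state()['force'])"
```

```text
[0.45774716 0.18958613 0.24541472] [-0.38538748 -1.06221652 -0.06266982]
```

View pics/k1s.png

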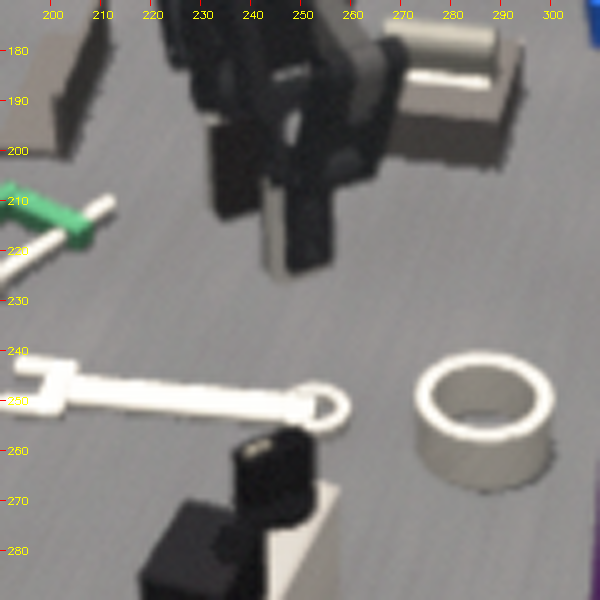

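```bash
python3 -c "
from h import *
for z in (.2314,.154,.132): print(z,proj('side',[[.4577,.1896,z]]),proj('top',[[.4577,.1896,z]]))"
```

```text
0.2314 [[243.00081638 218.33175717]] [[127.5932067  206.72785821]]
0.154 [[244.04099619 255.84795762]] [[135.80952722 207.83686068]]
0.132 [[244.31953732 265.70729611]] [[137.94340049 208.1245473 ]]
```

Call:
play_rows:
  rows:
    - [[0, 0.03, -0.6], 0, 0.4]
    - [[0, 0, -0.6], 0, 0.4]
    - [[0, 0, -0.3], 0, 0.4]
    - [[0, 0, -0.1], 0, 0.4]
    - [[0, 0, 0], 0, 0.4]
    - [[0, 0, 0], 0, 0.4]

```text
time_s: 2.78
position: [0.4584, 0.1924, 0.1502]
orientation: [179.9, -0.1, 43.1]
force: [-0.3, -0.1, 0.4]
width: 0.0344
```

```bash
python3 -c "
from snap import *
snap('side',(190,210,290,310),6,'k2s')
snap('top',(90,170,180,240),8,'k2t')
print(arm.get_state()['position'],arm.get_state()['force'])"
```

```text
[0.45821839 0.19254301 0.15000678] [-0.63592083  0.99228065  0.09930252]
```

View pics/k2s.png

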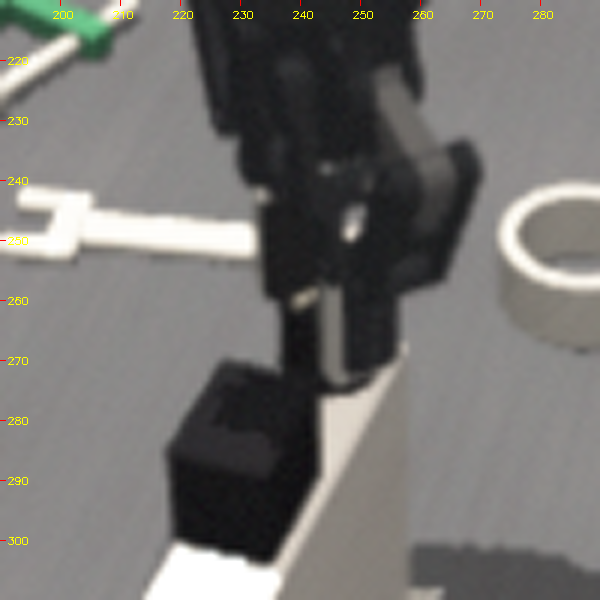

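View pics/k2t.png

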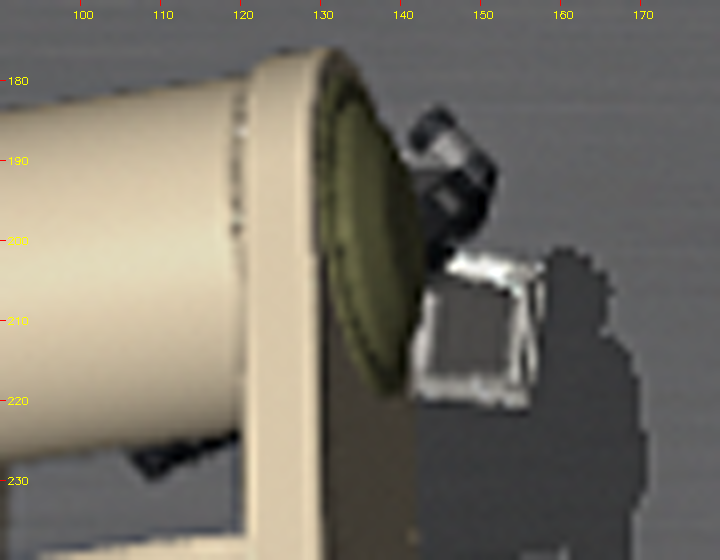

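Call:
play_rows:
  rows:
    - [[0, 0, 0], 0, 0.2]
    - [[0, 0, 0], 0, 0.1]
    - [[0, 0, 0], 0, 0.0]
    - [[0, 0, 0], 0, 0.0]
    - [[0, 0, 0], 0, 0.0]
  grip_force: 20

```text
time_s: 3.5
position: [0.458, 0.1927, 0.1496]
orientation: [-180.0, -0.0, 43.1]
force: [-2.4, 1.5, 5.8]
width: 0.0114
```

Call:
play_rows:
  rows:
    - [[0, 0, 0.02], -0.5, 0.0]
    - [[0, 0, 0], -0.7, 0.0]
    - [[0, 0, 0], -0.7, 0.0]
    - [[0, 0, 0], -0.7, 0.0]
    - [[0, 0, 0], -0.7, 0.0]
    - [[0, 0, 0], -0.7, 0.0]
    - [[0, 0, 0], -0.7, 0.0]
    - [[0, 0, 0], -0.7, 0.0]
    - [[0, 0, 0], 0, 0.0]

```text
time_s: 4.62
position: [0.4576, 0.1925, 0.1498]
orientation: [180.0, 0.1, -0.0]
force: [0.2, 1.5, -7.0]
width: 0.0115
```

```bash
python3 -c "
from snap import *
snap('side',(190,210,290,310),6,'k3s')
s=arm.get_state();print(s['position'],s['force'],s['ft_torque'],s['orientation'],s['width'])"
```

```text
[0.45759465 0.19252439 0.14982108] [-0.48751569  2.18275186 -6.61626681] [ 0.19731616 -0.00802036 -0.03617944] [1.79986190e+02 8.40278385e-02 5.68448847e-02] 0.011408985305480328
```

View pics/k3s.png

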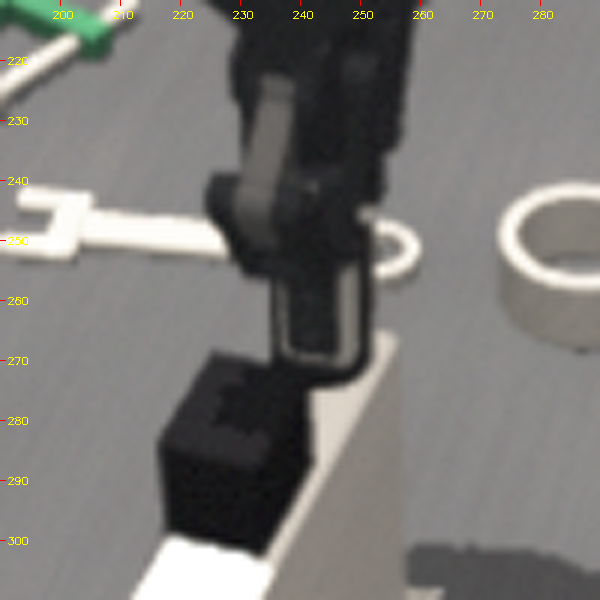

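Call:
play_rows:
  rows:
    - [[0, 0, -0.015], 0, 0.0]
    - [[0, 0, 0], -0.3, 0.0]
    - [[0, 0, 0], -0.3, 0.0]
    - [[0, 0, 0], 0, 0.0]
    - [[0, 0, 0], 0, 0.0]

```text
time_s: 5.3
position: [0.4579, 0.1926, 0.1497]
orientation: [-180.0, 0.0, -4.8]
force: [-0.9, 1.9, -2.0]
width: 0.0112
```

```bash
python3 -c "
from snap import *
s=arm.get_state();print(s['position'],s['force'],s['ft_torque'],s['orientation'],s['width'])"
```

```text
[0.45789336 0.1925844  0.14967895] [-0.9313628   1.94220035 -1.99753212] [0.09609406 0.28620447 0.01378195] [-1.79999548e+02  2.11011657e-03 -4.78512880e+00] 0.011233775907174882
```

Call:
play_rows:
  rows:
    - [[0, 0, -0.01], -0.3, 0.0]
    - [[0, 0, 0], 0, 0.0]
    - [[0, 0, 0], 0, 0.0]

```text
time_s: 5.68
position: [0.4581, 0.1926, 0.1496]
orientation: [180.0, -0.1, -7.1]
force: [-2.6, 0.9, 5.9]
width: 0.0111
```

```bash
python3 -c "
from snap import *
s=arm.get_state();print(s['position'],s['force'],s['ft_torque'],s['orientation'],s['width'])"
```

```text
[0.45809783 0.19257279 0.1496145 ] [-2.59586773  0.86512011  5.90546133] [-0.02118244  0.53691252  0.57119406] [ 1.79999456e+02 -5.69882602e-02 -7.14881978e+00] 0.011134585964193184
```

Call:
play_rows:
  rows:
    - [[0, 0, 0], 0, 0.0]
    - [[0, 0, 0], 0, 0.2]
    - [[0, 0, 0], 0, 0.35]
    - [[0, 0, 0], 0, 0.35]
    - [[0, 0, 0], 0, 0.35]
    - [[0, 0, 0.5], 0, 0.35]
    - [[0, 0, 0.8], 0, 0.35]
    - [[0, 0, 0.3], 0, 0.35]

```text
time_s: 6.68
position: [0.4585, 0.1927, 0.2476]
orientation: [-179.9, -0.2, -7.3]
force: [0.1, 1.8, -0.6]
width: 0.0298
```

```bash
python3 -c "
from snap import *
snap('side',(190,240,290,340),6,'k4s')
s=arm.get_state();print(s['position'],s['force'],s['ft_torque'],s['orientation'],s['width'])"
```

```text
[0.45895753 0.19275288 0.24877284] [-0.05189711  0.54064257  2.0305425 ] [ 0.04571038  0.01170837 -0.06609908] [-179.90265518   -0.33599121   -7.25066092] 0.02984252988056334
```

View pics/k4s.png

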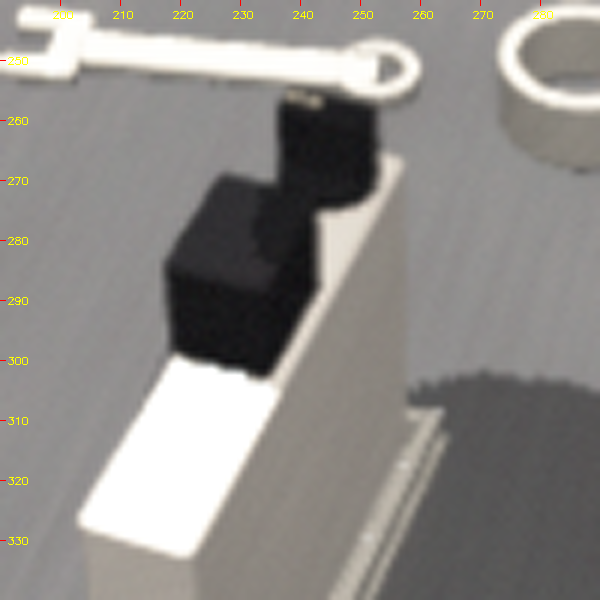

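Call:
play_rows:
  rows:
    - [[0, 0.2, 0], 1, 0.5]
    - [[0.03, 0.2, 0], 1, 0.7]
    - [[0, 0.2, 0], 1, 0.8]
    - [[0, 0.2, 0], 1, 0.8]
    - [[0, 0.23, 0], 1, 0.8]
    - [[0, 0, 0], 1, 0.8]
    - [[0, 0, 0], 1, 0.8]
    - [[0, 0, 0], 1, 0.8]
    - [[0, 0, 0], 1, 0.8]
    - [[0, 0, 0], 1, 0.8]

```text
time_s: 7.98
position: [0.4596, 0.2543, 0.2442]
orientation: [-179.9, 0.0, 73.0]
force: [-0.1, -0.8, 1.2]
width: 0.0686
```

Call:
play_rows:
  rows:
    - [[0, 0, -0.2], 1, 0.8]
    - [[0, 0, -0.3], 0.5, 0.8]
    - [[0, 0, -0.3], 0, 0.8]
    - [[0, 0, 0], 0, 0.8]
    - [[0, 0, 0], 0, 0.8]

```text
time_s: 8.6
position: [0.46, 0.2544, 0.1974]
orientation: [180.0, -0.0, 84.7]
force: [0.4, 1.7, 0.2]
width: 0.0686
```

```bash
python3 -c "
from snap import *
snap('side',(170,210,290,310),6,'g1s')
s=arm.get_state();print(s['position'],s['force'],s['ft_torque'],s['orientation'],s['width'])"
```

```text
[0.46002292 0.25446138 0.1976058 ] [-0.72550168  0.21754535 -0.401351  ] [-0.02639431  0.03477139 -0.03268734] [ 1.79944106e+02 -2.29339250e-02  8.47404319e+01] 0.06862891105324939
```

View pics/g1s.png

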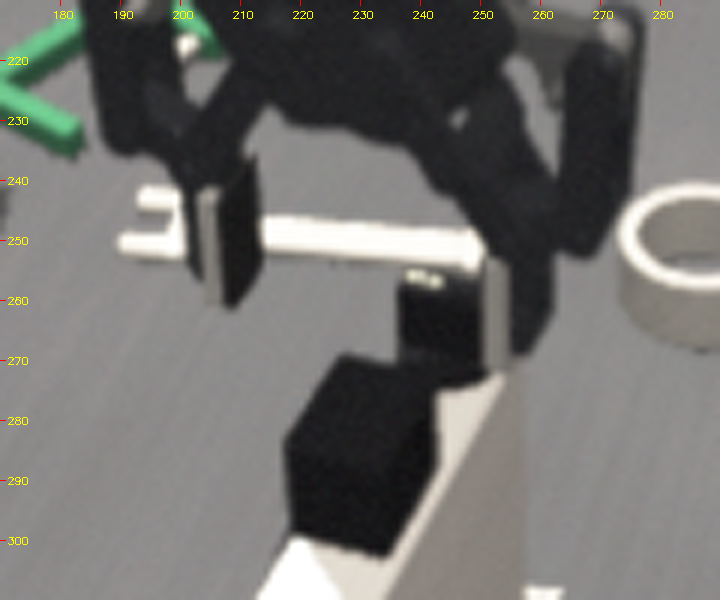

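Call:
play_rows:
  rows:
    - [[0, 0, -0.4], 0, 0.8]
    - [[0, 0, -0.37], 0, 0.8]
    - [[0, 0, -0.1], 0, 0.8]
    - [[0, 0, 0], 0, 0.8]
    - [[0, 0, 0], 0, 0.5]
    - [[0, 0, 0], 0, 0.3]
    - [[0, 0, 0], 0, 0.2]
    - [[0, 0, 0], 0, 0.2]
    - [[0, 0, 0], 0, 0.2]
    - [[0, 0, 0], 0, 0.2]
  grip_force: 40

```text
time_s: 9.9
position: [0.4603, 0.2546, 0.1456]
orientation: [179.9, -0.0, 84.7]
force: [1.1, 0.5, 7.7]
width: 0.0295
```

```bash
python3 -c "
from snap import *
snap('side',(170,210,290,310),6,'g2s')
s=arm.get_state();print(s['position'],s['force'],s['ft_torque'],s['orientation'],s['width'])"
```

```text
[0.46031838 0.25456073 0.14558242] [0.7851363  0.48486504 6.06550249] [ 0.04697673 -0.20669961 -0.04687051] [ 1.79888006e+02 -4.95699572e-02  8.47401026e+01] 0.02924835688896376
```

View pics/g2s.png

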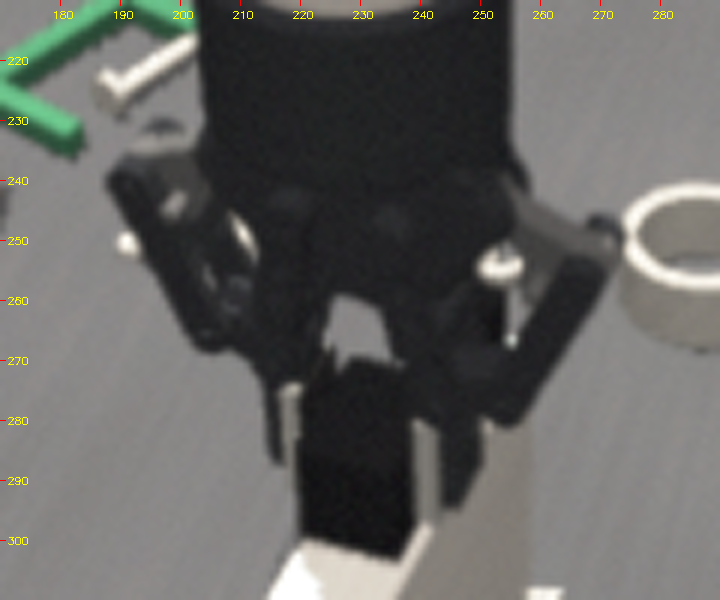

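Call:
play_rows:
  rows:
    - [[0, 0, 0.1], 0, 0.0]
    - [[0, 0, 0.2], 0, 0.0]
    - [[0, 0, 0.4], 0, 0.0]
    - [[0, 0, 0.6], 0, 0.0]
    - [[0, 0, 0.7], 0.5, 0.0]
    - [[-0.2, 0.1, 0.7], 1, 0.0]
    - [[-0.2, 0.1, 0.6], 1, 0.0]
    - [[-0.2, 0.1, 0.5], 1, 0.0]
    - [[-0.2, 0.1, 0.3], 1, 0.0]
    - [[-0.2, 0, 0], 1, 0.0]

```text
time_s: 11.2
position: [0.399, 0.2785, 0.3923]
orientation: [179.9, 0.0, 129.0]
force: [0.4, -0.3, -6.2]
width: 0.0299
```

Call:
play_rows:
  rows:
    - [[0, 0, 0], 1, 0.0]
    - [[0, 0, 0], 1, 0.0]
    - [[0, 0, 0], 1, 0.0]
    - [[0, 0, 0], 1, 0.0]
    - [[0, 0, 0], 1, 0.0]
    - [[0, 0, 0], 1, 0.0]
    - [[0, 0, 0], 1, 0.0]
    - [[0, 0, 0], 0.5, 0.0]
    - [[0, 0, 0], 0, 0.0]
    - [[0, 0, 0], 0, 0.0]

```text
time_s: 12.45
position: [0.3995, 0.2783, 0.3909]
orientation: [-180.0, -0.0, -171.3]
force: [0.0, -0.4, -6.0]
width: 0.0294
```

Call:
play_rows:
  rows:
    - [[0, 0, 0], 0, 0.0]
    - [[0, 0, 0], 0, 0.0]
    - [[0, 0, 0], 0, 0.0]
    - [[0, 0, 0], 0, 0.0]
    - [[0, 0, 0], 0, 0.0]
    - [[0, 0, 0], 0, 0.0]
    - [[0, 0, 0], 0, 0.0]
    - [[0, 0, 0], 0, 0.0]
    - [[0, 0, 0], 0, 0.0]
    - [[0, 0, 0], 0, 0.0]

```text
time_s: 13.7
position: [0.3997, 0.2784, 0.3908]
orientation: [180.0, -0.0, -171.3]
force: [-0.2, -0.5, -5.1]
width: 0.0293
```

```bash
python3 -c "
from snap import *
snap('side',(120,60,330,240),3,'d1s')
s=arm.get_state();print(s['position'],s['force'],s['ft_torque'],s['orientation'],s['width'])"
```

```text
[0.39974142 0.27836372 0.39083134] [ 0.14126792  0.06842413 -5.7974389 ] [0.03471029 0.01612702 0.01277778] [-1.79999556e+02  3.84043611e-04 -1.71257484e+02] 0.029623733341126324
```

View pics/d1s.png

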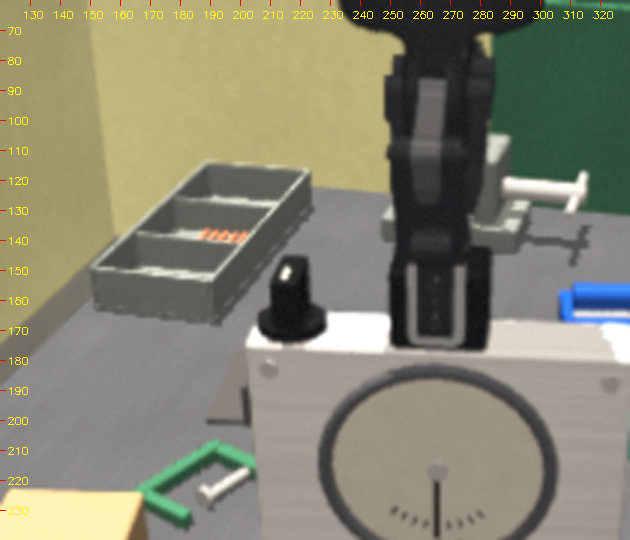

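```bash
python3 -c "
import cv2
im=cv2.imread('pics/d1s_full.png')
x0,y0,x1,y1=195,165,345,300
s=5
c=cv2.resize(im[y0:y1,x0:x1],None,fx=s,fy=s,interpolation=cv2.INTER_CUBIC)
for x in range(200,x1,10): cv2.putText(c,str(x),((x-x0)*s-8,10),0,.35,(0,0,255),1)
for y in range(170,y1,10): cv2.putText(c,str(y),(0,(y-y0)*s+4),0,.35,(0,0,255),1)
cv2.imwrite('pics/d1c.png',cv2.resize(c,None,fx=.88,fy=.88))
x0,y0,x1,y1=235,205,305,265
c=cv2.resize(im[y0:y1,x0:x1],None,fx=10,fy=10,interpolation=cv2.INTER_CUBIC)
for x in range(240,x1,10): cv2.putText(c,str(x),((x-x0)*10-8,10),0,.4,(0,0,255),1)
for y in range(210,y1,10): cv2.putText(c,str(y),(0,(y-y0)*10+4),0,.4,(0,0,255),1)
cv2.imwrite('pics/d1d.png',c)
"
```

```text
(no output)
```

View pics/d1c.png

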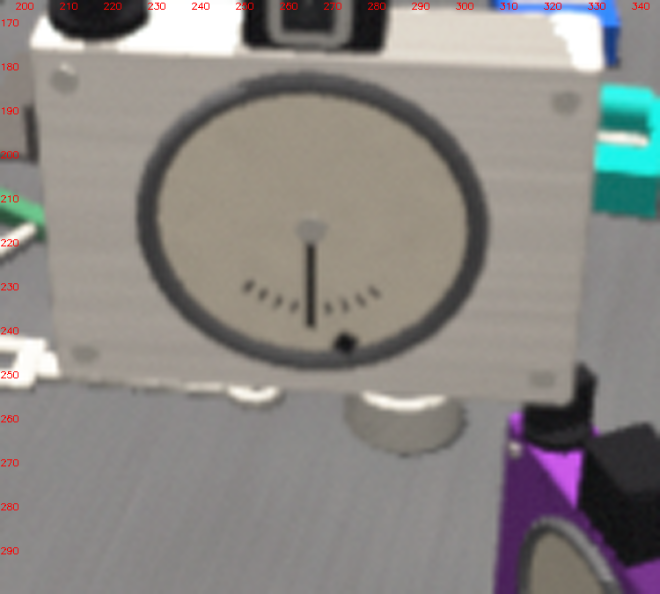

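View pics/d1d.png

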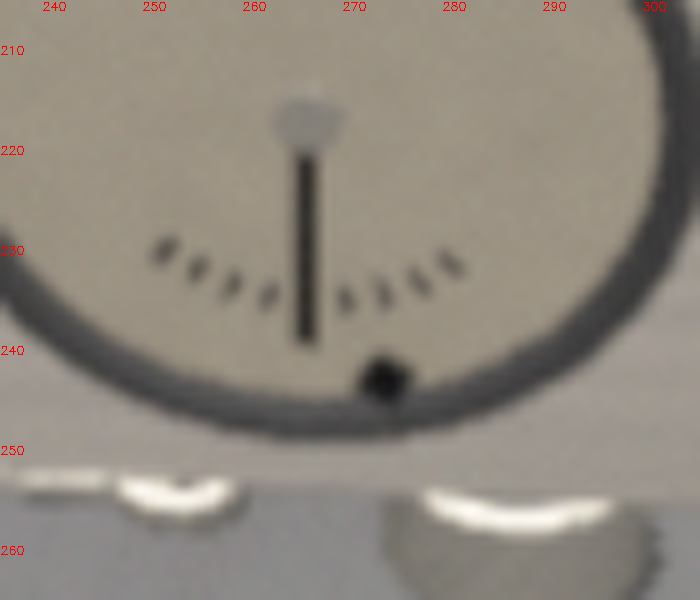

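```bash
python3 -c "
from h import *
px=np.array([(202.3,174.5),(332,180.9),(325.2,256.4),(209.1,250.9)])
ob=np.array([(14,-80,120),(14,80,120),(14,80,0),(14,-80,0)],float)
ok,rv,tv=cv2.solvePnP(ob,px,K['side'],D['side'])
pr=cv2.projectPoints(ob,rv,tv,K['side'],D['side'])[0][:,0]; print('res',(pr-px).round(2).tolist())
R=T['side'][:3,:3].T@cv2.Rodrigues(rv)[0]; t=T['side'][:3,:3].T@(tv[:,0]/1000-T['side'][:3,3])
print('R',R.round(3).tolist(),'t',t.round(4))
Rc=cv2.Rodrigues(rv)[0]
def onplane(p,x):
    u=cv2.undistortPoints(np.array([[p]],float),K['side'],D['side'])[0,0]; d=Rc.T@np.array([u[0],u[1],1]); o=-Rc.T@tv[:,0]
    return o+d*(x-o[0])/d[0]
for x in (14,17,19):
    pv,tip,mk=[onplane(p,x) for p in((265.2,217.2),(265.1,239.3),(273.0,243.0))]
    a=lambda q,c:np.degrees(np.arctan2(q[1]-c[1],c[2]-q[2]))
    print(x,pv.round(1),tip.round(1),mk.round(1),'tip',a(tip,pv).round(2),'mark',a(mk,pv).round(2),'mark wrt(0,64)',a(mk,[0,0,64]).round(2))
"
```

```text
res [[0.01, 0.57], [0.2, -0.56], [-0.24, 0.48], [0.01, -0.49]]
R [[-0.152, -0.988, 0.004], [0.988, -0.152, 0.008], [-0.007, 0.005, 1.0]] t [0.3982 0.272  0.247 ]
14 [14.  -1.6 61. ] [14.  -1.8 25. ] [14.   8.9 19.4] tip -0.27 mark 14.14 mark wrt(0,64) 11.28
17 [17.  -1.3 63.1] [17.  -1.5 27.3] [17.   9.1 21.8] tip -0.27 mark 14.14 mark wrt(0,64) 12.14
19 [19.  -1.2 64.5] [19.  -1.3 28.9] [19.   9.2 23.3] tip -0.27 mark 14.14 mark wrt(0,64) 12.77
```

Mark at about 14.1° (0.247 rad) on the +y side, pointer hanging at 0, and the knob line faces the dial side (zero). Now I carry the gauge above the stud.

Call:
play_rows:
  rows:
    - [[0.06, -0.3, 0], -0.6, 0.0]
    - [[0.13, -0.6, 0], -1, 0.0]
    - [[0.13, -0.8, 0], -1, 0.0]
    - [[0.13, -0.8, 0], -1, 0.0]
    - [[0.13, -0.8, 0], -1, 0.0]
    - [[0.13, -0.8, 0], -1, 0.0]
    - [[0.13, -0.8, 0], -1, 0.0]
    - [[0.13, -0.8, 0], -1, 0.0]
    - [[0.13, -0.8, 0], -1, 0.0]
    - [[0.13, -0.8, 0], -1, 0.0]

```text
time_s: 15.0
position: [0.4736, -0.1613, 0.3909]
orientation: [180.0, 0.0, 111.7]
force: [0.6, 0.6, -5.8]
width: 0.0297
```

Call:
play_rows:
  rows:
    - [[0.13, -0.7, 0], -1, 0.0]
    - [[0.13, -0.6, 0], -1, 0.0]
    - [[0.1, -0.4, -0.2], -0.5, 0.0]
    - [[0.05, -0.2, -0.4], 0, 0.0]
    - [[0, 0, -0.6], 0, 0.0]
    - [[0, 0, -0.6], 0, 0.0]
    - [[0, 0, -0.4], 0, 0.0]
    - [[0, 0, -0.2], 0, 0.0]
    - [[0, 0, 0], 0, 0.0]
    - [[0, 0, 0], 0, 0.0]

```text
time_s: 16.25
position: [0.4985, -0.274, 0.248]
orientation: [179.9, 0.1, 91.9]
force: [-0.4, 0.1, -5.1]
width: 0.0295
```

```bash
python3 -c "
from snap import *
snap('side',(210,80,360,220),4,'s1s')
snap('top',(260,150,380,240),6,'s1t')
s=arm.get_state();print(s['position'],s['force'],s['ft_torque'],s['orientation'],s['width'],s['q'])"
```

```text
[ 0.4984203  -0.27383686  0.24786097] [-0.44581677  0.12339645 -4.75178026] [ 0.05863626  0.00586955 -0.01628484] [1.79917314e+02 7.68016786e-02 9.19464929e+01] 0.0292224478995886 [-4.07086607e+01  2.35549576e+01  7.10928463e+01 -4.58420905e-04
  8.52393457e+01 -4.26551714e+01]
```

View pics/s1s.png

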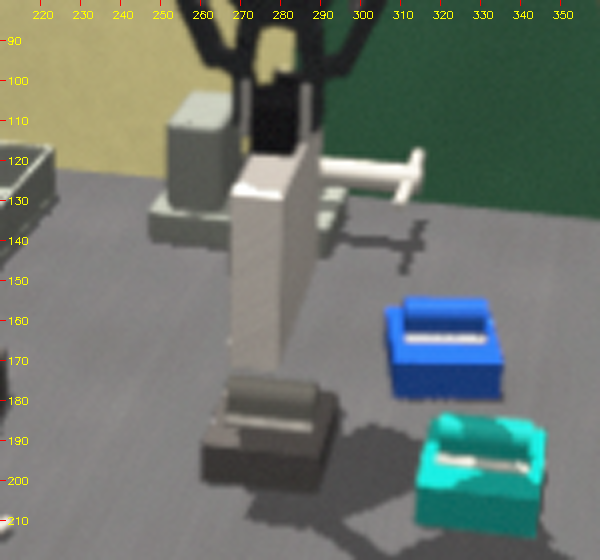

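View pics/s1t.png

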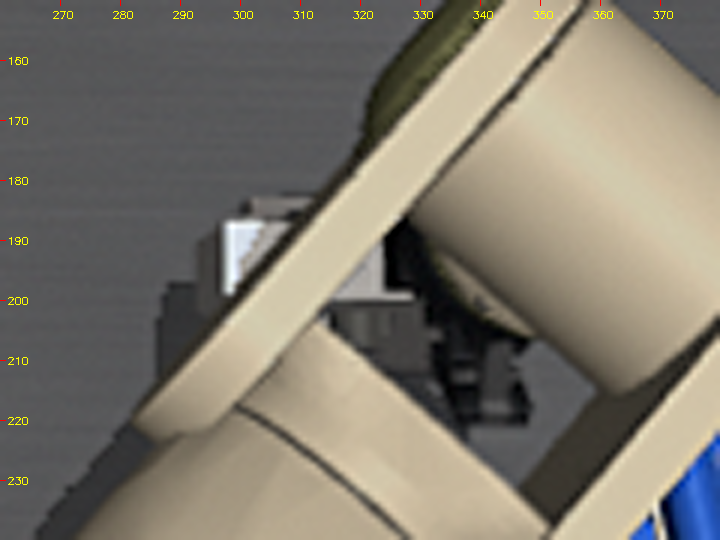

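```bash
python3 -c "
from fit import *
p=[.4984+.001,-.2738,.2479-.1396,np.radians(1.95)]
L=[(14,80,120),(-18,80,120),(14,80,0),(-18,80,0),(-18,-80,120),(-18,-80,0)]
print(proj('side',M(p,L)).round(1)); print(proj('top',M(p,L)).round(1))
import cv2
im=cv2.imread('pics/s1s_full.png')[85:205,250:310]
c=cv2.resize(im,None,fx=10,fy=10,interpolation=cv2.INTER_CUBIC)[:600*2]
im=cv2.convertScaleAbs(c)
u=((proj('side',M(p,L))-[250,85]+.5)*10).astype(int)
for q in u: cv2.circle(im,tuple(int(v) for v in q),5,(0,0,255),1)
cv2.imwrite('pics/s1c.png',cv2.resize(im,(300*1,600)))
"
```

```text
[[266.5 127.3]
 [279.9 128.4]
 [266.3 171.8]
 [278.9 173.1]
 [290.2 105.8]
 [288.9 146.5]]
[[296.5 186.2]
 [296.8 200.3]
 [291.4 190. ]
 [291.7 202.6]
 [366.4 198.9]
 [354.2 201.3]]
```

View pics/s1c.png

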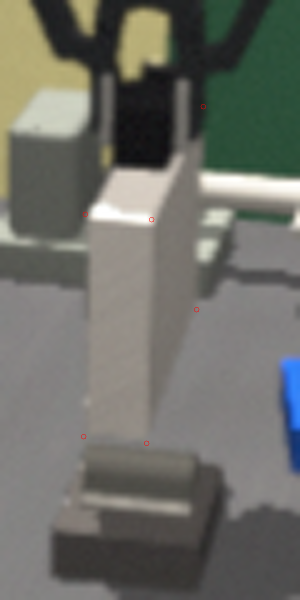

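Call:
play_rows:
  rows:
    - [[-0.02, -0.02, -0.2], 0, 0.0]
    - [[0, 0, -0.3], 0, 0.0]
    - [[0, 0, -0.15], 0, 0.0]
    - [[0, 0, -0.05], 0, 0.0]
    - [[0, 0, 0], 0, 0.0]
    - [[0, 0, 0], 0, 0.0]

```text
time_s: 17.1
position: [0.4971, -0.275, 0.2054]
orientation: [180.0, 0.0, 91.9]
force: [0.3, 0.6, -5.4]
width: 0.0295
```

Call:
play_rows:
  rows:
    - [[0, 0, -0.02], 0, 0.0]
    - [[0, 0, -0.02], 0, 0.0]
    - [[0, 0, 0], 0, 0.0]
    - [[0, 0, 0], 0, 0.0]

```text
time_s: 17.6
position: [0.4969, -0.2748, 0.2025]
orientation: [180.0, 0.0, 91.9]
force: [0.1, -0.6, -5.4]
width: 0.0289
```

Call:
play_rows:
  rows:
    - [[0, 0, -0.015], 0, 0.0]
    - [[0, 0, -0.015], 0, 0.0]
    - [[0, 0, 0], 0, 0.0]
    - [[0, 0, 0], 0, 0.0]

```text
time_s: 18.1
position: [0.4969, -0.2748, 0.2006]
orientation: [-180.0, -0.0, 91.9]
force: [0.4, 0.2, -5.5]
width: 0.0296
```

Call:
play_rows:
  rows:
    - [[0, 0, -0.015], 0, 0.0]
    - [[0, 0, -0.01], 0, 0.0]
    - [[0, 0, 0], 0, 0.0]
    - [[0, 0, 0], 0, 0.0]

```text
time_s: 18.6
position: [0.497, -0.2749, 0.1995]
orientation: [180.0, 0.0, 91.9]
force: [-1.5, -0.7, -0.1]
width: 0.0293
```

Call:
play_rows:
  rows:
    - [[0, 0, -0.005], 0, 0.0]
    - [[0, 0, 0], 0, 0.0]
    - [[0, 0, 0], 0, 0.0]
    - [[0, 0, 0], 0, 0.0]
    - [[0, 0, 0], 0, 0.0]

```text
time_s: 19.23
position: [0.4971, -0.275, 0.1994]
orientation: [180.0, 0.0, 91.9]
force: [-1.7, 1.5, 5.5]
width: 0.0297
```

```bash
python3 -c "
from snap import *
snap('side',(240,90,320,210),5,'s2s')
s=arm.get_state();print(s['position'],s['force'],s['ft_torque'],s['orientation'],s['width'])"
```

```text
[ 0.49709357 -0.27499582  0.19943898] [-1.07409852  0.08270306  6.28747221] [ 0.18161217  0.35147951 -0.02598646] [1.79952592e+02 5.10869880e-02 9.19439692e+01] 0.029333201524060364
```

View pics/s2s.png

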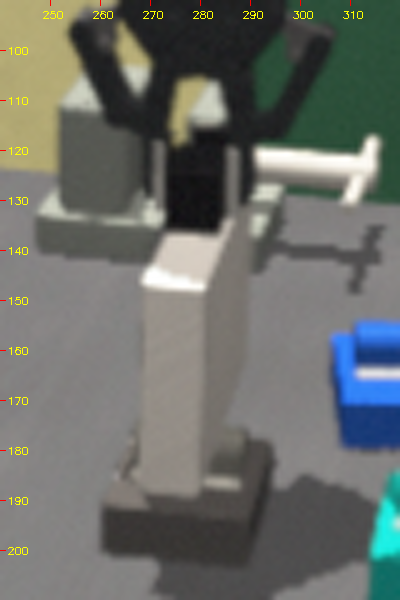

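Call:
play_rows:
  rows:
    - [[0, 0, 0], 0, 0.0]
    - [[0, 0.05, 0], 0, 0.0]
    - [[-0.005, 0.05, -0.002], 0, 0.0]
    - [[0, 0.05, -0.003], 0, 0.0]
    - [[0, 0.06, -0.004], 0, 0.0]
    - [[0, 0, 0], 0, 0.0]
  grip_force: 25

```text
time_s: 20.02
position: [0.4972, -0.2623, 0.1989]
orientation: [179.9, 0.1, 92.0]
force: [1.7, -1.6, 6.1]
width: 0.0296
```

```bash
python3 -c "
from snap import *
snap('side',(240,90,320,210),5,'s3s')
s=arm.get_state();print(s['position'],s['force'],s['ft_torque'],s['orientation'],s['width'])"
```

```text
[ 0.49724237 -0.26230621  0.1989206 ] [ 2.16047837 -2.07667775  4.85504465] [-0.53361918 -0.41127194  0.02201855] [1.79882157e+02 7.40529593e-02 9.19548392e+01] 0.02934457041494651
```

View pics/s3s.png

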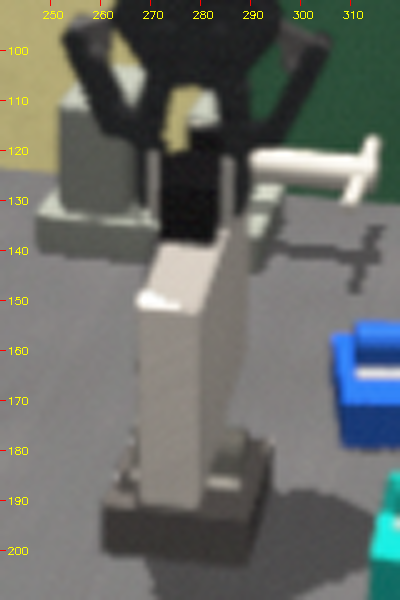

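```bash
cat > pred.py <<'E'
from h import *
def pred(tcp,th,yaw=1.95,h=139.5,n='side',slide=0,L=((14,80,120),(-18,80,120),(14,80,0),(-18,80,0),(-18,-80,120))):
    th=np.radians(th);g=np.radians(yaw)
    Rx=np.array([[1,0,0],[0,np.cos(th),np.sin(th)],[0,-np.sin(th),np.cos(th)]])
    Rz=np.array([[np.cos(g),-np.sin(g),0],[np.sin(g),np.cos(g),0],[0,0,1]])
    R=Rz@Rx; piv=np.array(tcp)+[0,0,.005]
    P=piv+(np.array(L)-[-1,0,h+5])/1000@R.T
    return proj(n,P).round(1), piv+R@(np.array([0,0,-(h+5)])/1000)
E
python3 -c "
from pred import *
print('before',pred((.4971,-.275,.1994),0)[0].tolist())
for t in(0,3,5,7): print(t,pred((.4972,-.2623,.1989),t)[0].tolist())
"
```

```text
before [[267.1, 145.7], [280.1, 146.9], [266.8, 188.3], [279.1, 189.6], [290.2, 122.5]]
0 [[265.8, 148.1], [278.9, 149.3], [265.6, 190.9], [278.0, 192.3], [289.3, 124.4]]
3 [[265.9, 149.4], [279.0, 150.6], [266.2, 190.8], [278.5, 192.1], [289.4, 122.8]]
5 [[266.0, 150.2], [279.1, 151.4], [266.6, 190.6], [278.8, 191.9], [289.5, 121.7]]
7 [[266.1, 151.0], [279.1, 152.2], [267.0, 190.3], [279.2, 191.6], [289.5, 120.7]]
```

Call:
play_rows:
  rows:
    - [[0, 0.05, -0.005], 0, 0.0]
    - [[-0.005, 0.05, -0.006], 0, 0.0]
    - [[0, 0.05, -0.007], 0, 0.0]
    - [[0, 0.055, -0.007], 0, 0.0]
    - [[0, 0, 0], 0, 0.0]

```text
time_s: 20.7
position: [0.4969, -0.2499, 0.1975]
orientation: [179.9, 0.1, 92.0]
force: [1.9, -0.9, 5.5]
width: 0.0297
```

```bash
python3 -c "
from snap import *
snap('side',(240,90,320,210),5,'s4s')
s=arm.get_state();print(s['position'],s['force'],s['ft_torque'],s['orientation'],s['width'])
from pred import *
for t in(0,5,8,10,12): print(t,pred(s['position'],t)[0].tolist())
"
```

```text
[ 0.49692083 -0.24991536  0.19747819] [ 1.56129236 -1.59083778  5.44856018] [-0.49539922 -0.37049946  0.05456379] [1.79883320e+02 6.65902975e-02 9.19599586e+01] 0.02928195746617018
0 [[264.7, 150.8], [278.0, 152.0], [264.5, 193.9], [277.0, 195.3], [288.5, 126.6]]
5 [[264.9, 152.9], [278.1, 154.2], [265.6, 193.5], [277.9, 194.8], [288.7, 123.9]]
8 [[265.0, 154.1], [278.2, 155.4], [266.2, 193.0], [278.4, 194.4], [288.8, 122.3]]
10 [[265.1, 154.9], [278.3, 156.1], [266.6, 192.6], [278.8, 193.9], [288.8, 121.2]]
12 [[265.3, 155.6], [278.3, 156.8], [267.0, 192.1], [279.2, 193.4], [288.9, 120.2]]
```

View pics/s4s.png

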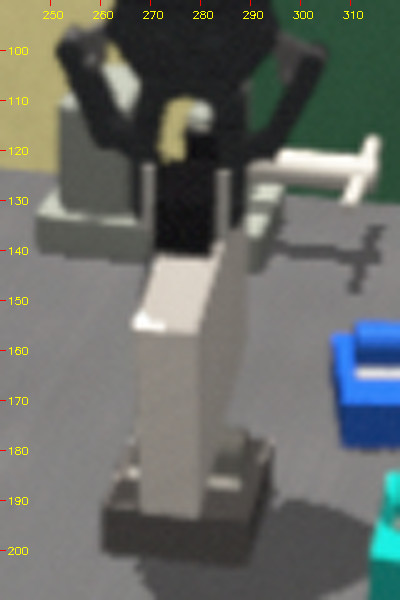

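Call:
play_rows:
  rows:
    - [[0, 0.045, -0.008], 0, 0.0]
    - [[-0.005, 0.045, -0.008], 0, 0.0]
    - [[0, 0.045, -0.009], 0, 0.0]
    - [[0, 0.04, -0.009], 0, 0.0]
    - [[0, 0, 0], 0, 0.0]
    - [[0, 0, 0], 0, 0.0]

```text
time_s: 21.5
position: [0.4966, -0.2394, 0.1954]
orientation: [179.9, 0.1, 92.0]
force: [1.4, -1.1, 5.7]
width: 0.0296
```

```bash
python3 -c "
from snap import *
snap('side',(240,90,320,210),5,'s5s')
snap('top',(250,150,390,250),5,'s5t')
s=arm.get_state();print(s['position'],s['force'],s['ft_torque'],s['orientation'],s['width'])
from pred import *
for t in(0,8,12,14,16,18): a=pred(s['position'],t);print(t,a[0].tolist(),a[1])
"
```

```text
[ 0.49660769 -0.23944622  0.19544918] [ 0.87699644 -1.22421571  6.46259284] [-0.58293103 -0.31231834  0.04497523] [1.79884470e+02 6.43365966e-02 9.19572176e+01] 0.02935768147681651
0 [[263.8, 153.4], [277.1, 154.7], [263.7, 196.7], [276.3, 198.1], [287.9, 128.8]] [ 0.49660769 -0.23944622  0.05594918]
8 [[264.1, 156.8], [277.4, 158.0], [265.3, 195.7], [277.7, 197.1], [288.1, 124.5]] [ 0.49729199 -0.25954509  0.05735544]
12 [[264.4, 158.3], [277.5, 159.5], [266.2, 194.8], [278.4, 196.2], [288.2, 122.3]] [ 0.49762998 -0.26947206  0.05910685]
14 [[264.5, 158.9], [277.6, 160.2], [266.6, 194.3], [278.8, 195.6], [288.3, 121.3]] [ 0.49779721 -0.27438369  0.06024145]
16 [[264.6, 159.6], [277.7, 160.8], [267.0, 193.6], [279.2, 195.0], [288.3, 120.2]] [ 0.49796298 -0.27925275  0.06154687]
18 [[264.7, 160.2], [277.8, 161.4], [267.5, 192.9], [279.5, 194.3], [288.4, 119.2]] [ 0.49812711 -0.28407332  0.06302151]
```

View pics/s5s.png

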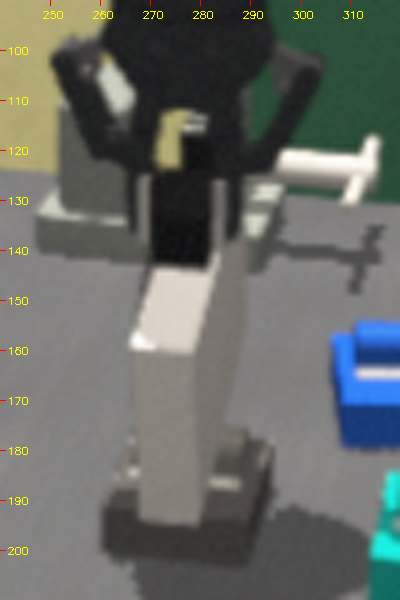

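View pics/s5t.png

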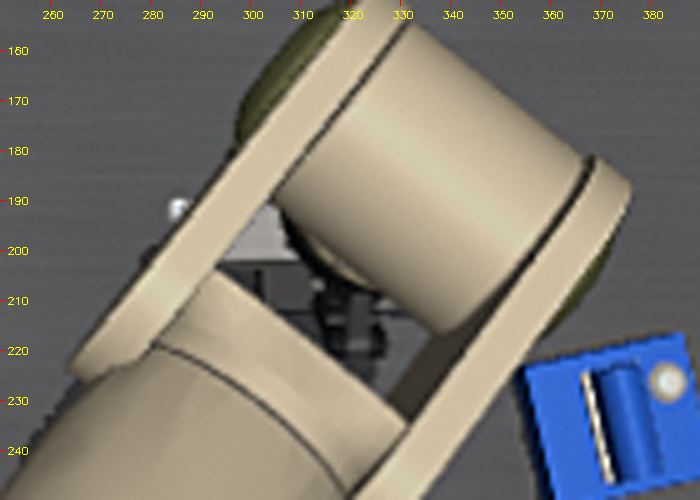

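```bash
python3 -c "
import cv2,numpy as np
from pred import *
for f in ('s2s','s3s','s4s','s5s'):
    g=cv2.cvtColor(cv2.imread(f'pics/{f}_full.png'),cv2.COLOR_BGR2GRAY).astype(float)
    r=[]
    for x in (270,272,274,276):
        p=g[:,x-1:x+2].mean(1); d=np.diff(p)
        def sub(lo,hi):
            s=-d[lo:hi]; i=s.argmax(); w=np.clip(s[max(i-2,0):i+3],0,None); return lo+max(i-2,0)+(w*np.arange(len(w))).sum()/w.sum()+.5
        r.append((round(sub(140,168),2),round(sub(180,203),2)))
    r=np.array(r); print(f,r.mean(0).round(2),(r[:,1]-r[:,0]).mean().round(2), r.tolist())
for tcp in ((.4971,-.275,.1994),(.4972,-.2623,.1989),(.4969,-.2499,.1975),(.4966,-.2394,.1954)):
    for t in (0,5,10,12,14,16):
        a=pred(tcp,t)[0]; print(tcp[1],t,(a[:2,1].mean()).round(2),a[2:4,1].mean().round(2),(a[2:4,1]-a[:2,1]).mean().round(2))
"
```

```text
s2s [147.38 188.47] 41.09 [[147.02, 188.17], [147.33, 188.41], [147.53, 188.51], [147.64, 188.79]]
s3s [151.71 191.03] 39.32 [[151.41, 190.7], [151.62, 190.87], [151.79, 191.12], [152.02, 191.43]]
s4s [155.94 192.66] 36.72 [[155.8, 192.42], [156.0, 192.46], [155.92, 192.73], [156.03, 193.03]]
s5s [159.74 194.26] 34.52 [[159.72, 193.91], [159.52, 194.2], [159.76, 194.43], [159.94, 194.48]]
-0.275 0 146.3 188.95 42.65
-0.275 5 148.45 188.65 40.2
-0.275 10 150.4 187.85 37.45
-0.275 12 151.1 187.35 36.25
-0.275 14 151.8 186.85 35.05
-0.275 16 152.4 186.25 33.85
-0.2623 0 148.7 191.6 42.9
-0.2623 5 150.8 191.25 40.45
-0.2623 10 152.8 190.35 37.55
-0.2623 12 153.5 189.95 36.45
-0.2623 14 154.2 189.35 35.15
-0.2623 16 154.8 188.75 33.95
-0.2499 0 151.4 194.6 43.2
-0.2499 5 153.55 194.15 40.6
-0.2499 10 155.5 193.25 37.75
-0.2499 12 156.2 192.75 36.55
-0.2499 14 156.9 192.2 35.3
-0.2499 16 157.55 191.6 34.05
-0.2394 0 154.05 197.4 43.35
-0.2394 5 156.25 197.0 40.75
-0.2394 10 158.2 196.0 37.8
-0.2394 12 158.9 195.5 36.6
-0.2394 14 159.6 194.95 35.35
-0.2394 16 160.25 194.3 34.05
```

Call:
play_rows:
  rows:
    - [[0, 0, 0], 0, 0.0]
    - [[0, 0, 0], 0, 0.0]
    - [[0, 0, 0], 0, 0.0]
    - [[0, 0, 0], 0, 0.0]
    - [[0, 0, 0], 0, 0.0]
    - [[0, 0, 0], 0, 0.0]
    - [[0, 0, 0], 0, 0.0]
    - [[0, 0, 0], 0, 0.0]
    - [[0, 0, 0], 0, 0.0]
    - [[0, 0, 0], 0, 0.0]

```text
time_s: 22.85
position: [0.4966, -0.2395, 0.1955]
orientation: [179.9, 0.1, 92.0]
force: [1.5, -0.9, 6.0]
width: 0.0289
```

Call:
play_rows:
  rows:
    - [[0, 0, 0], 0, 0.0]
    - [[0, 0, 0], 0, 0.0]
    - [[0, 0, 0], 0, 0.0]
    - [[0, 0, 0], 0, 0.0]
    - [[0, 0, 0], 0, 0.0]
    - [[0, 0, 0], 0, 0.0]
    - [[0, 0, 0], 0, 0.0]
    - [[0, 0, 0], 0, 0.0]

```text
time_s: 23.85
position: [0.4966, -0.2394, 0.1955]
orientation: [179.9, 0.1, 92.0]
force: [0.3, -0.4, 6.7]
width: 0.0293
```

```bash
python3 -c "
from snap import *
import numpy as np
from pred import *
snap('side',(240,90,320,210),5,'s6s')
s=arm.get_state();print(s['time_s'],s['position'],s['force'],s['width'])
for f,(a0,a1),(b0,b1) in (('s1s',(120,145),(160,178)),('s6s',(140,168),(180,203))):
    g=cv2.cvtColor(cv2.imread(f'pics/{f}_full.png'),cv2.COLOR_BGR2GRAY).astype(float); r=[]
    for x in (270,272,274,276):
        d=-np.diff(g[:,x-1:x+2].mean(1))
        def sub(lo,hi,sg=1):
            s=np.abs(d[lo:hi]); i=s.argmax(); w=s[max(i-2,0):i+3]; return lo+max(i-2,0)+(w*np.arange(len(w))).sum()/w.sum()+.5
        r.append((sub(a0,a1),sub(b0,b1)))
    r=np.array(r);print(f,r.mean(0),(r[:,1]-r[:,0]).round(2))
for t in(-2,0,3): a=pred((.4984,-.2738,.2479),t)[0];print(t,(a[2:4,1]-a[:2,1]).mean())
"
```

```text
23.9 [ 0.49660375 -0.23946814  0.19545494] [ 1.85541789 -1.27966311  6.79489058] 0.029512311252240634
s1s [128.54786316 172.87822096] [44.31 44.45 44.53 44.02]
s6s [147.12125038 194.24065271] [34.37 51.34 51.47 51.29]
-2 45.49999999999999
0 44.6
3 43.2
```

```bash
python3 -c "
import numpy as np
from pred import *
P={'s1s':(.4984,-.2738,.2479),'s2s':(.4971,-.275,.1994),'s3s':(.4972,-.2623,.1989),'s4s':(.4969,-.2499,.1975),'s5s':(.4966,-.2394,.1955),'s6s':(.4966,-.2395,.1955)}
B={'s1s':118,'s2s':136,'s3s':139,'s4s':141,'s5s':143,'s6s':143}
for f,tcp in P.items():
    g=cv2.cvtColor(cv2.imread(f'pics/{f}_full.png'),cv2.COLOR_BGR2GRAY).astype(float)
    r=[]
    for x in (272,274,276,278):
        d=np.diff(g[:,x-1:x+2].mean(1)); b=B[f]
        def sub(s,lo):
            s=np.clip(s,0,None); i=s.argmax(); a=max(i-2,0); w=s[a:i+3]; return lo+a+(w*np.arange(len(w))).sum()/w.sum()+.5
        r.append((sub(d[b-5:b+6],b-5),sub(-d[b+5:b+22],b+5)))
    r=np.array(r); o=r.mean(0)
    L=((0,20,120),(0,80,120),(0,80,0))
    print(f,o.round(2),(o[1]-o[0]).round(2),[(t,(lambda a:(a[1,1]-a[0,1]).round(2))(pred(tcp,t,L=L)[0])) for t in (0,5,10,12,14,16)])
"
```

```text
s1s [118.38 129.08] 10.69 [(0, np.float64(9.1)), (5, np.float64(11.1)), (10, np.float64(12.9)), (12, np.float64(13.7)), (14, np.float64(14.4)), (16, np.float64(15.0))]
s2s [134.94 147.58] 12.64 [(0, np.float64(9.8)), (5, np.float64(11.7)), (10, np.float64(13.5)), (12, np.float64(14.1)), (14, np.float64(14.8)), (16, np.float64(15.4))]
s3s [138.25 151.87] 13.62 [(0, np.float64(10.0)), (5, np.float64(11.9)), (10, np.float64(13.7)), (12, np.float64(14.4)), (14, np.float64(15.1)), (16, np.float64(15.7))]
s4s [140.75 156.  ] 15.25 [(0, np.float64(10.2)), (5, np.float64(12.2)), (10, np.float64(13.9)), (12, np.float64(14.6)), (14, np.float64(15.3)), (16, np.float64(16.0))]
s5s [143.06 159.74] 16.68 [(0, np.float64(10.5)), (5, np.float64(12.3)), (10, np.float64(14.2)), (12, np.float64(14.9)), (14, np.float64(15.5)), (16, np.float64(16.1))]
s6s [143.07 159.73] 16.66 [(0, np.float64(10.4)), (5, np.float64(12.3)), (10, np.float64(14.2)), (12, np.float64(14.9)), (14, np.float64(15.6)), (16, np.float64(16.2))]
```

Two image measures put the present tilt at 12–15° (target 14.1°), but they also suggest the gauge stood about 3° off upright during the "upright" hold. That is inside the 5° limit. There is plenty of time, so I'll rock it back through true upright, hold, measure, and rock again.

Call:
play_rows:
  rows:
    - [[0, -0.045, 0.009], 0, 0.0]
    - [[0, -0.045, 0.009], 0, 0.0]
    - [[0.005, -0.045, 0.008], 0, 0.0]
    - [[0, -0.045, 0.008], 0, 0.0]
    - [[0, -0.05, 0.007], 0, 0.0]
    - [[0, -0.05, 0.007], 0, 0.0]
    - [[0.005, -0.05, 0.006], 0, 0.0]
    - [[0, -0.05, 0.005], 0, 0.0]
    - [[0, 0, 0], 0, 0.0]

```text
time_s: 25.02
position: [0.4968, -0.2622, 0.1982]
orientation: [180.0, -0.0, 91.9]
force: [3.0, 3.8, 3.5]
width: 0.0289
```

Call:
play_rows:
  rows:
    - [[0, -0.06, 0.004], 0, 0.0]
    - [[0, -0.05, 0.003], 0, 0.0]
    - [[0.005, -0.05, 0.002], 0, 0.0]
    - [[0, -0.05, 0], 0, 0.0]
    - [[0, -0.05, 0], 0, 0.0]
    - [[0, 0, 0], 0, 0.0]
    - [[0, 0, 0], 0, 0.0]

```text
time_s: 25.9
position: [0.4966, -0.2779, 0.1985]
orientation: [-179.9, -0.0, 91.9]
force: [0.3, 2.2, -1.9]
width: 0.0293
```

```bash
cat > meas.py <<'E'
from snap import *; import sys
from pred import *
from scipy.interpolate import interp1d
def sub(s,lo):
    s=np.clip(s,0,None); i=s.argmax(); a=max(i-2,0); w=s[a:i+3]; return lo+a+(w*np.arange(len(w))).sum()/w.sum()+.5
def meas(f,tcp):
    g=cv2.cvtColor(cv2.imread(f'pics/{f}_full.png'),cv2.COLOR_BGR2GRAY).astype(float)
    ts=np.arange(-8,22,1.);L=((0,20,120),(0,80,120),(-2,80,0))
    A=np.array([pred(tcp,t,L=L)[0][:,1] for t in ts]); m=A[8]
    r=[]
    for x in (272,274,276):
        d=np.diff(g[:,x-1:x+2].mean(1)); b=int(m[0])-1
        e=int(m[1])
        r.append((sub(d[b-5:b+6],b-5),sub(-d[e-4:e+12],e-4),sub(-d[int(m[2])-7:int(m[2])+8],int(m[2])-7)))
    o=np.mean(r,0)
    f1=interp1d(A[:,1]-A[:,0],ts,fill_value='extrapolate');f2=interp1d(A[:,2]-A[:,1],ts,fill_value='extrapolate')
    return o.round(2),'topface',float(f1(o[1]-o[0]-1.65)).__round__(1),'endface',float(f2(o[2]-o[1]+.3)).__round__(1)
E
python3 -c "
from meas import *
snap('side',(240,90,320,210),5,'s7s')
s=arm.get_state();print(s['time_s'],s['position'],s['force'],s['width'])
print(meas('s7s',s['position']),meas('s2s',(.4971,-.275,.1994)),meas('s6s',(.4966,-.2395,.1955)))"
```

```text
25.95 [ 0.49657489 -0.27787176  0.19849381] [-0.194283    3.31003649 -1.22609672] 0.029425668930836944
(array([134.26, 146.87, 188.05]), 'topface', 3.2, 'endface', 2.5) (array([134.51, 147.5 , 188.57]), 'topface', 4.1, 'endface', 2.9) (array([142.99, 159.73, 194.36]), 'topface', 12.6, 'endface', 14.8)
```

View pics/s7s.png

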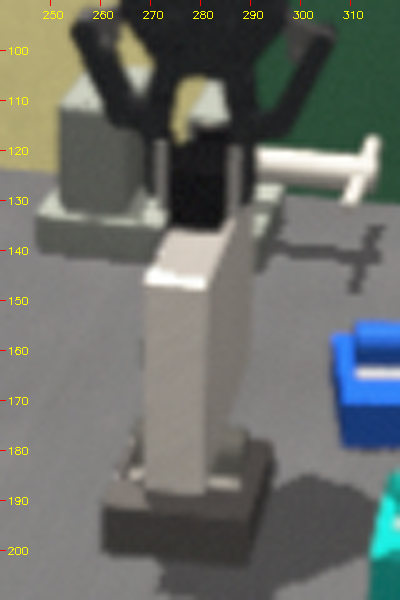

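Call:
play_rows:
  rows:
    - [[0, -0.04, -0.008], 0, 0.0]
    - [[0, -0.04, -0.004], 0, 0.0]
    - [[0, -0.03, 0], 0, 0.0]
    - [[0, 0, 0], 0, 0.0]
    - [[0, 0, 0], 0, 0.0]
    - [[0, 0, 0], 0, 0.0]

```text
time_s: 26.7
position: [0.497, -0.2845, 0.1981]
orientation: [180.0, 0.0, 91.9]
force: [-1.0, 2.6, 0.4]
width: 0.0294
```

```bash
python3 -c "
from meas import *
snap('side',(240,90,320,210),5,'s8s')
s=arm.get_state();print(s['time_s'],s['position'],s['force'],s['width'])
print(meas('s8s',s['position']))"
```

```text
26.75 [ 0.49696094 -0.28445746  0.19810709] [0.55024019 1.85992481 0.39365859] 0.029527128789654616
(array([133.37, 144.93, 186.91]), 'topface', 0.7, 'endface', 0.5)
```

Call:
play_rows:
  rows:
    - [[0, 0.05, 0.002], 0, 0.0]
    - [[0, 0.05, 0.001], 0, 0.0]
    - [[0, 0.06, 0.0], 0, 0.0]
    - [[0, 0.05, -0.001], 0, 0.0]
    - [[0, 0.05, -0.002], 0, 0.0]
    - [[0, 0.05, -0.003], 0, 0.0]
    - [[0, 0.05, -0.004], 0, 0.0]
    - [[0, 0, 0], 0, 0.0]

```text
time_s: 27.75
position: [0.497, -0.2627, 0.1981]
orientation: [180.0, 0.0, 92.0]
force: [-0.2, -1.2, 5.9]
width: 0.0294
```

Call:
play_rows:
  rows:
    - [[0, 0.05, -0.004], 0, 0.0]
    - [[0, 0.05, -0.006], 0, 0.0]
    - [[-0.005, 0.05, -0.007], 0, 0.0]
    - [[0, 0.05, -0.008], 0, 0.0]
    - [[0, 0.05, -0.009], 0, 0.0]
    - [[0, 0.05, -0.01], 0, 0.0]
    - [[-0.005, 0.05, -0.01], 0, 0.0]
    - [[0, 0.05, -0.01], 0, 0.0]
    - [[0, 0, 0], 0, 0.0]
    - [[0, 0, 0], 0, 0.0]

```text
time_s: 29.0
position: [0.4964, -0.2386, 0.1943]
orientation: [180.0, -0.0, 92.0]
force: [0.0, -0.7, 7.1]
width: 0.0292
```

```bash
python3 -c "
from meas import *
snap('side',(240,90,320,210),5,'s9s')
s=arm.get_state();print(s['time_s'],s['position'],s['force'],s['width'])
print(meas('s9s',s['position']))"
```

```text
29.05 [ 0.49637316 -0.2386576   0.19428895] [-1.48255819 -0.68577729  7.06996972] 0.028972530001874768
(array([143.34, 159.31, 195.43]), 'topface', 10.4, 'endface', 12.5)
```

Call:
play_rows:
  rows:
    - [[0, 0, 0], 0, 0.0]
    - [[0, 0, 0], 0, 0.0]
    - [[0, 0, 0.05], 0, 0.0]
    - [[0, 0, 0.15], 0, 0.0]
    - [[0, 0, 0.4], 0, 0.0]
    - [[0, 0.2, 0.6], 0.5, 0.0]
    - [[-0.1, 0.4, 0.6], 1, 0.0]
    - [[-0.15, 0.6, 0.5], 1, 0.0]
    - [[-0.15, 0.7, 0.3], 1, 0.0]
    - [[-0.15, 0.7, 0.2], 1, 0.0]
  grip_force: 60

```text
time_s: 30.3
position: [0.4627, -0.0813, 0.3626]
orientation: [180.0, -0.0, 128.2]
force: [1.0, -0.5, -5.4]
width: 0.0291
```

Call:
play_rows:
  rows:
    - [[-0.15, 0.7, 0], 1, 0.0]
    - [[-0.15, 0.7, 0], 1, 0.0]
    - [[-0.15, 0.7, 0], 1, 0.0]
    - [[-0.1, 0.7, 0], 1, 0.0]
    - [[0, 0.5, 0], 1, 0.0]
    - [[0, 0.4, 0], 1, 0.0]
    - [[0, 0.2, 0], 1, 0.0]
    - [[0, 0, 0], 1, 0.0]
    - [[0, 0, 0], 0.1, 0.0]
    - [[0, 0, 0], 0, 0.0]

```text
time_s: 31.55
position: [0.4302, 0.1511, 0.3618]
orientation: [180.0, -0.0, -167.4]
force: [-0.3, -1.1, -5.1]
width: 0.0291
```

Call:
play_rows:
  rows:
    - [[0, 0, 0], 0, 0.0]
    - [[0, 0, 0], 0, 0.0]
    - [[0, 0, 0], 0, 0.0]
    - [[0, 0, 0], 0, 0.0]
    - [[0, 0, 0], 0, 0.0]
    - [[0, 0, 0], 0, 0.0]
    - [[0, 0, 0], 0, 0.0]
    - [[0, 0, 0], 0, 0.0]

```text
time_s: 32.55
position: [0.4303, 0.1512, 0.3618]
orientation: [-180.0, 0.0, -167.3]
force: [0.6, -0.2, -5.6]
width: 0.0287
```

```bash
python3 -c "
from snap import *
snap('side',(190,130,340,260),5,'d2s')
s=arm.get_state();print(s['time_s'],s['position'],s['orientation'],s['force'],s['width'])"
```

```text
32.6 [0.43033786 0.15116839 0.36184058] [-1.79999244e+02 -2.65648179e-03 -1.67260585e+02] [ 1.00654548  0.42930549 -6.39297854] 0.02912124285905596
```

View pics/d2s.png

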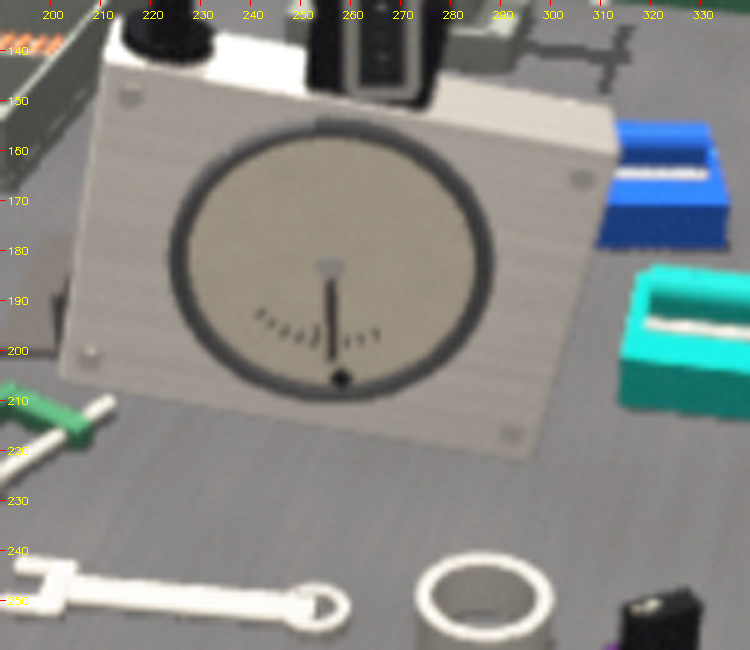

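```bash
python3 -c "
from h import *
px=np.array([(211,142.8),(313.3,160.8),(296,222),(202,205.5)])-.4
ob=np.array([(14,-80,120),(14,80,120),(14,80,0),(14,-80,0)],float)
ok,rv,tv=cv2.solvePnP(ob,px,K['side'],D['side'])
pr=cv2.projectPoints(ob,rv,tv,K['side'],D['side'])[0][:,0]; print('res',(pr-px).round(2).tolist())
R=T['side'][:3,:3].T@cv2.Rodrigues(rv)[0]; print('tilt',np.degrees(np.arctan2(-R[2,1],R[2,2])))
Rc=cv2.Rodrigues(rv)[0]
def onp(p,x):
    u=cv2.undistortPoints(np.array([[p]],float),K['side'],D['side'])[0,0]; d=Rc.T@np.array([u[0],u[1],1]); o=-Rc.T@tv[:,0]
    return o+d*(x-o[0])/d[0]
a=lambda q,c:np.degrees(np.arctan2(q[1]-c[1],c[2]-q[2]))
for pv in((255.6,183.2),(255.8,183.0)):
  p,t,m=[onp(np.array(q),17) for q in(pv,(256.3,202.0),(257.9,205.2))]; print(p.round(1),'ptr',a(t,p).round(1),'mark',a(m,p).round(1))
import cv2
im=cv2.imread('pics/d2s_full.png')[170:215,230:290]
cv2.imwrite('pics/d2c.png',cv2.resize(im,None,fx=12,fy=12,interpolation=cv2.INTER_CUBIC))
"
```

```text
res [[-0.15, -0.28], [0.09, 0.2], [-0.17, -0.18], [0.24, 0.26]]
tilt 10.672848352270282
[17.   0.2 63.2] ptr 12.0 mark 15.3
[17.   0.5 63.6] ptr 11.5 mark 14.8
```

View pics/d2c.png

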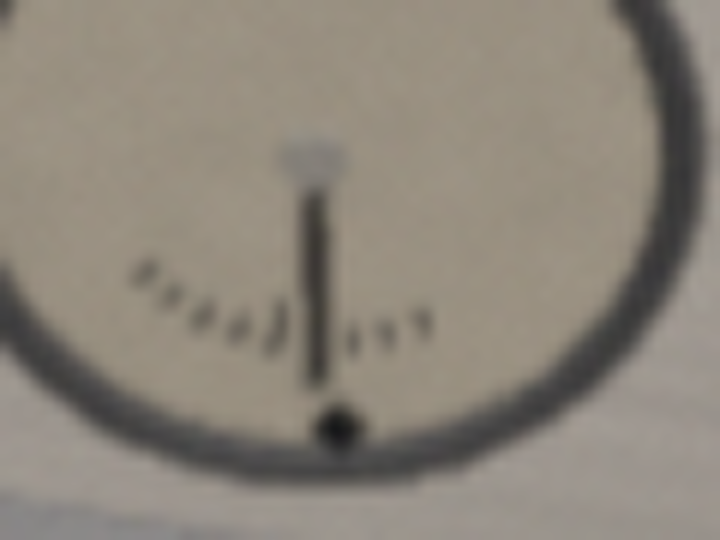

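The dial view shows the pointer at about 11.5° and the mark at about 15°, so the image measures agree (averaging 11.5°). It needs about 3.5° more, so I go back to the stud.

Call:
play_rows:
  rows:
    - [[0.05, -0.2, 0], -1, 0.0]
    - [[0.1, -0.4, 0], -1, 0.0]
    - [[0.1, -0.6, 0], -1, 0.0]
    - [[0.12, -0.7, 0], -1, 0.0]
    - [[0.12, -0.7, 0], -1, 0.0]
    - [[0.12, -0.7, 0], -1, 0.0]
    - [[0.12, -0.7, 0], -1, 0.0]
    - [[0.12, -0.7, 0], -1, 0.0]
    - [[0.12, -0.7, 0], -1, 0.0]
    - [[0.12, -0.6, 0], -1, 0.0]

```text
time_s: 33.85
position: [0.4959, -0.2105, 0.3617]
orientation: [180.0, -0.0, 112.4]
force: [0.9, 0.3, -5.9]
width: 0.0289
```

Call:
play_rows:
  rows:
    - [[0.02, -0.4, -0.2], -1, 0.0]
    - [[0, -0.23, -0.4], -1, 0.0]
    - [[0, 0, -0.6], -0.6, 0.0]
    - [[0, 0, -0.6], 0, 0.0]
    - [[0, 0, -0.5], 0, 0.0]
    - [[0, 0, -0.2], 0, 0.0]
    - [[0, 0, -0.05], 0, 0.0]
    - [[0, 0, 0], 0, 0.0]

```text
time_s: 34.85
position: [0.4973, -0.2469, 0.2098]
orientation: [179.9, 0.1, 91.9]
force: [-0.5, 1.0, -5.1]
width: 0.0292
```

Call:
play_rows:
  rows:
    - [[0, 0, -0.1], 0, 0.0]
    - [[0, 0, -0.07], 0, 0.0]
    - [[0, 0, -0.02], 0, 0.0]
    - [[0, 0, -0.01], 0, 0.0]
    - [[0, 0, 0], 0, 0.0]
    - [[0, 0, 0], 0, 0.0]

```text
time_s: 35.6
position: [0.497, -0.2467, 0.1969]
orientation: [180.0, 0.0, 91.9]
force: [0.1, -0.1, -6.3]
width: 0.0294
```

Call:
play_rows:
  rows:
    - [[0, 0, -0.01], 0, 0.0]
    - [[0, 0, -0.01], 0, 0.0]
    - [[0, 0, 0], 0, 0.0]
    - [[0, 0, 0], 0, 0.0]

```text
time_s: 36.1
position: [0.497, -0.2467, 0.196]
orientation: [180.0, 0.0, 91.9]
force: [-1.0, 0.0, -0.6]
width: 0.0291
```

Call:
play_rows:
  rows:
    - [[0, 0, -0.006], 0, 0.0]
    - [[0, 0, 0], 0, 0.0]
    - [[0, 0.04, -0.008], 0, 0.0]
    - [[0, 0.04, -0.009], 0, 0.0]
    - [[0, 0.04, -0.01], 0, 0.0]
    - [[0, 0.03, -0.007], 0, 0.0]
    - [[0, 0, 0], 0, 0.0]
    - [[0, 0, 0], 0, 0.0]
  grip_force: 22

```text
time_s: 37.1
position: [0.4977, -0.2389, 0.1944]
orientation: [179.8, 0.2, 91.9]
force: [-0.5, -3.3, 5.5]
width: 0.0295
```

```bash
python3 -c "
from meas import *
snap('side',(240,90,320,210),5,'s10s')
s=arm.get_state();print(s['time_s'],s['position'],s['force'],s['width'])
print(meas('s10s',s['position']))"
```

```text
37.15 [ 0.49775154 -0.23889556  0.19439973] [-0.11562713 -2.14606809  5.01919307] 0.029070825673622486
(array([143.26, 159.34, 195.3 ]), 'topface', 10.8, 'endface', 12.6)
```

Call:
play_rows:
  rows:
    - [[0, 0, -0.008], 0, 0.0]
    - [[0, 0.04, -0.009], 0, 0.0]
    - [[0, 0.04, -0.009], 0, 0.0]
    - [[0, 0, 0], 0, 0.0]
    - [[0, 0, 0], 0, 0.0]
  grip_force: 20

```text
time_s: 37.78
position: [0.4977, -0.2341, 0.1932]
orientation: [179.8, 0.3, 91.9]
force: [-2.6, -1.6, 7.0]
width: 0.0295
```

```bash
python3 -c "
from meas import *
snap('side',(240,90,320,210),5,'s11s')
s=arm.get_state();print(s['time_s'],s['position'],s['force'],s['width'])
print(meas('s11s',s['position']))"
```

```text
37.825 [ 0.49768561 -0.23406402  0.19317536] [-0.68774206 -0.9827812   7.84819727] 0.029494719002000007
(array([144.48, 161.23, 196.  ]), 'topface', 12.3, 'endface', 14.6)
```

Call:
play_rows:
  rows:
    - [[0, 0.03, -0.007], 0, 0.0]
    - [[0, 0.03, -0.007], 0, 0.0]
    - [[0, 0, 0], 0, 0.0]
    - [[0, 0, 0], 0, 0.0]

```text
time_s: 38.33
position: [0.4976, -0.2303, 0.1922]
orientation: [179.8, 0.2, 91.9]
force: [-0.9, -1.3, 7.8]
width: 0.0286
```

```bash
python3 -c "
from meas import *
snap('side',(240,90,320,210),5,'s12s')
s=arm.get_state();print(s['time_s'],s['position'],s['force'],s['ft_torque'],s['width'])
print(meas('s12s',s['position']))
print(pred(s['position'],14.7,h=138)[1])"
```

```text
38.375 [ 0.49760608 -0.23032686  0.19213299] [-1.82644524 -1.27488947  7.70921409] [-0.76284392  0.34741677 -0.0018163 ] 0.028947982821048494
(array([145.52, 162.8 , 196.53]), 'topface', 13.6, 'endface', 16.1)
[ 0.49884085 -0.26659323  0.0588137 ]
```

View pics/s12s.png

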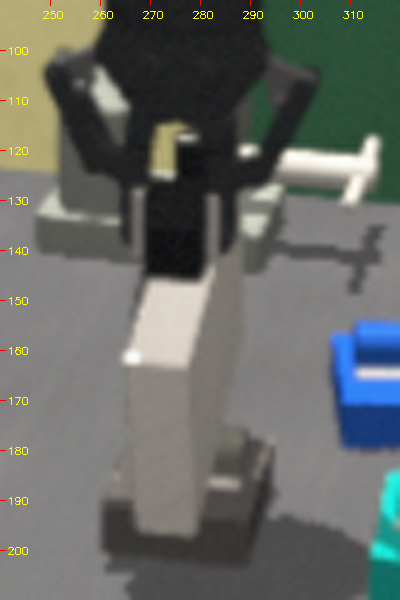

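Call:
play_rows:
  rows:
    - [[0, 0, 0], 0, 0.0]
    - [[0, 0, 0], 0, 0.0]
    - [[0, 0, 0], 0, 0.0]
    - [[0, 0, 0], 0, 0.0]
    - [[0, 0, 0], 0, 0.0]
    - [[0, 0, 0], 0, 0.0]
    - [[0, 0, 0], 0, 0.0]
    - [[0, 0, 0], 0, 0.0]
    - [[0, 0, 0], 0, 0.0]
    - [[0, 0, 0], 0, 0.0]

```text
time_s: 39.62
position: [0.4976, -0.2303, 0.1921]
orientation: [179.8, 0.2, 91.9]
force: [-0.8, -2.1, 8.3]
width: 0.0293
```

Call:
play_rows:
  rows:
    - [[0, 0, 0], 0, 0.0]
    - [[0, 0, 0], 0, 0.0]
    - [[0, 0, 0], 0, 0.0]
    - [[0, 0, 0], 0, 0.0]
    - [[0, 0, 0], 0, 0.0]
    - [[0, 0, 0], 0, 0.0]
    - [[0, 0, 0], 0, 0.0]
    - [[0, 0, 0], 0, 0.0]

```text
time_s: 40.62
position: [0.4976, -0.2303, 0.1922]
orientation: [179.8, 0.2, 91.9]
force: [-0.6, -1.4, 7.4]
width: 0.0292
```

```bash
python3 -c "
from meas import *
snap('side',(240,90,320,210),5,'s13s')
s=arm.get_state();print(s['time_s'],s['position'],s['force'],s['width'])
print(meas('s13s',s['position']))
print(arm.hand_in())"
```

```text
40.675 [ 0.49759383 -0.23031811  0.19215391] [-0.30191585 -1.06703121  8.57274722] 0.029285545590867778
(array([145.48, 162.81, 196.55]), 'topface', 13.7, 'endface', 16.1)
the job is handed in; nothing more can be done
None
```

I turned the reset knob clockwise to its stop with the gauge still in its cradle, put the gauge on the stud, and rocked it until the tilt matched the diamond mark. I handed in at 40.7 s of the 67 s, still holding the gauge there. The hand-in gave no verdict.

- **Knob:** the wrist torque jumped to 0.57 N m at the stop, and the white line pointed towards the dial afterwards.
- **Tilt check partway:** I lifted the gauge off at one point to show the dial to the side camera. The pointer read about 11.5° and the mark about 15° (an earlier view gave 14.1°), so I went back and rocked it further.
- **Final state:** the tilt was about 14.9°, the average of two image measures. Contact on the stud was about 13 N. By calculation from the arm's pose, the base middle was about 8 mm from the stud top and 59 mm above the bench. The pose held steady for 2 s before hand-in.

**Checks that disagreed or were not made:**
- The two final tilt measures differ, at 13.7° and 16.1°. Both are within 0.07 rad of the mark readings.
- The dial cannot be seen from either camera at the stud, so I did not see the final pointer reading directly.
- The first upright hold looked about 3° off, still inside the limit. I repeated it closer to upright (about 0.6°) before the final rocking.
- The base slid a few millimetres on the stud while I was rocking it.
- I saw no bystander move in the images but did not measure their positions.

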